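# Put three boards back on their own test adapters

### The job

Three circuit boards were left on the wrong test adapters. Move each onto the adapter whose nest is cut to its outline, seated flat and fully down between the guides, either way round. If you need to set one aside, use only the black foam pad - no bare board may touch the bench - and leave the little brown bottle and the black loupe near the adapters standing where they are.

Things in the scene. Friction and masses are not known exactly. Their poses are not given: they have to be found in the camera images.
- board_a: Large green circuit board, 50 mm (its x) by 70 mm (its y), 9 mm high with its parts. Origin: centre of its underside, z up. Belongs in nest_a. At the start it lies across the guide tops of nest_long, its underside 52 mm above the bench. Grip it across its 50 mm width at mid-length, by the edges.
- board_b: Small green circuit board, 45 mm (its x) by 60 mm (its y), 9 mm high with its parts. Origin: centre of its underside, z up. Belongs in nest_b. At the start it lies loose inside the larger nest_a, its underside 40 mm above the bench. Grip it across its 45 mm width at mid-length, by the edges.
- board_long: Slender green circuit board, 28 mm (its x) by 100 mm (its y), 2.4 mm thick, tallest parts 14 mm. Origin: centre of its underside, z up. Belongs in nest_long. At the start it lies lengthwise across the guide tops of nest_b, its underside 52 mm above the bench. Grip it across its 28 mm width at mid-length, by the edges.
- nest_a: Fixed test adapter: dark housing, aluminium top plate 92 mm (its x) by 166 mm (its y) at height 28 mm. Origin: on the bench below the nest's centre; connectors at its -y end. Nest for the 50x70 mm board (long side along y) between two U-shaped ivory end guides, tops at 52 mm. A seated board's underside is at 40 mm, on studs. Half a turn does not matter. Finger gaps: see nest_b.
- nest_b: Fixed test adapter like nest_a (same housing, origin, axes and heights), but its nest takes the 45x60 mm board. On all three, at the middle of both long sides, the guides leave a gap at least 42 mm long for the fingers, free outwards and down to the plate (28 mm), so that a board can be gripped at mid-length 12 mm above the plate.
- nest_long: Fixed test adapter like nest_a (same housing, origin, axes and heights), but its nest takes the 28x100 mm board. On all three, the guides (10 mm thick) stand 2 mm from each edge of the seated board and slope outwards by 4 mm more over their upper 8 mm, so that a board lowered level within about 5 mm and 0.1 rad drops home by itself.
- foam_pad: Black conductive foam block, fixed, empty at the start: 110 mm (its x) by 120 mm (its y), top 24 mm above the bench. Origin: centre of its underside. A channel 46 mm wide and 14 mm deep (floor at 10 mm) runs across it along its x, through the centre: a board laid with its length along the block's y bridges it, and the fingers reach the board's edges in the channel.
- bottle: Small brown bottle with a white cap, 37 mm across, 82 mm high, standing. Origin: centre of its underside. Bystander: stays where it is.
- loupe: Black eye loupe standing on its rim, 34 mm across, 27 mm high. Origin: centre of its underside. Bystander: stays where it is.
Mind the look-alikes: they are no part of the job. What is shaped like the board_b but blue is not meant.

How it is judged:
By the outcome, as a careful person would: the job done as asked, in the order asked, and still so for the second after the job is handed in, with the robot touching nothing.
It also fails if it takes over 96 s, if anything falls off the work surface, if the arm or the gripper's body presses on something with over 40 N, if the wrist force passes 120 N, or if a joint passes its speed limit or range.

### The arm

A 6-joint arm with a two-finger parallel gripper is mounted at the origin on a cart in front of the work surface, level with it; the furniture and walls round the work are solid. World frame = base frame: x ahead of the robot, y to its left, z up, the work surface at z = 0. Lengths are in m, angles in rad, forces in N, time in s.
With the tool pointing down it reaches from about 0.35 to 0.975 m from the base axis. Payload 4.9 kg.
Tool frame: the origin (TCP) lies midway between the tips of the shut fingers; the grasp point (between the pads) lies 19 mm behind it; x points along the fingers, y is the direction in which the jaws open and shut, and the axes are right-handed (so a half turn about x gives the same grasp; the last joint's range is limited). The gripper opens to 85 mm and grips with 20 to 120 N. Pads are 22 mm wide; open, the fingers measure 114 mm over their backs; the gripper's body (76 mm by 85 mm) begins 54 mm behind the grasp point. The pads swing forward as they close: fully open they stand 13 mm farther back than shut.
Start: joints at [-1.369, 0.053, 1.613, -0, 1.476, -0.119], TCP at [0.197, -0.593, 0.199] pointing down, gripper open.
Joint ranges: [-3.01, 3.01], [-1.01, 2.22], [0.06, 2.58], [-1.02, 4.17], [0.09, 2.62], [-3.14, 3.14]. Speed limits (rad/s): [2.57, 2.57, 3.14, 3.14, 3.14, 3.14].

### API

Orientations are given as a unit quaternion [w, x, y, z].
In Python, from plant import manip gives the robot as it stands.
- The arm moves only by the tool send_rows, never from a script. Its argument "motion" is a list that holds one entry, the list of rows, each a list of 6 numbers: the shift along the world's x, y, z in cm, then the turn, a rotation vector about the world's x, y, z in rad. A call has 1 to 12 rows; each row shifts and turns the commanded pose from where the row before left it; what a row does not reach is not made up. A row lasts 1/12 s, in which the tool goes at most 41.7 mm and 7.16 degrees, less where a joint would pass 70% of its speed; a pose out of reach is approached as far as the arm can. A call with a gripper value outside its range is refused whole. "fingers" is the closure, from 0 (fully open) to 1 (shut), set as the call begins (left out, the last holds). The fingers move at their own pace and stop on an object; the grip force is fixed at half the most. Time passes only in rows, so rows that do not move let the fingers close. It gives the time, the measured TCP pose, the force and the opening at its end, in the units of the state.
- manip.state(): the state, without advancing time (a new reading comes with each control period).
- manip.grab_frame(name): name is "scene" or "top" or "wrist"; returns the picture (400x640x3 uint8, red, green, blue); there is no depth.
- manip.calibration(name): a dict with "mtx" (3x3 intrinsics, pixels), "cam_to_world" (4x4, takes a point from camera to world coordinates); the wrist camera has in their place "hand_eye" (4x4, takes a point from camera to tool coordinates, whose origin is the TCP and whose axes are the tool frame's). Camera axes: x right, y up, looking along -z (the intrinsics and any distortion apply to the point x, -y, -z); pixel columns grow to the right and rows downward; lengths in m; the calibration is good to about 2 mm. The wrist camera is an equidistant fisheye: a pixel r from the principal point sees the ray r / f radians off the axis. A picture is of the moment at which its call begins: read the wrist's pose just before it. calibration takes no time and is no camera call.
- manip.job_done(): hands the job in, once; it reports no verdict.
Trained networks look in the newest picture that a camera, given by its name, has taken for a name from the list of things; names that differ only in an ending like _2 or _b are one class to them, and where a whole thing is asked for, a point or a joint stands for the part that bears it (a point fixed in the world has none). Each returns a list of dicts, best first, with "confidence" (0 to 1); they miss things now and then, are a little off and sometimes report something else, mostly with a low value. They report only what shows in the picture. A call takes as long as a camera call. They do not tell look-alikes from the thing itself.
- manip.boxes_of(query, camera): "centre" ([x, y, z] in m, in the coordinates of the camera as it stood for that picture, good to about 4 mm: the middle of the surface that is visible of it).
- manip.trace(query, camera): "region" (400x640 bool, what is visible of it).
- manip.landmark_of(query, camera): "centre" ([x, y, z] in m, in the coordinates of the camera as it stood for that picture, good to about 4 mm: a listed point, or the origin of a listed thing).
The state is a dict: "time": time; "joint_pos": joint angles; "joint_vel": joint speeds; "joint_efforts": joint torques, N m; "tool_pos": TCP position; "tool_rot": TCP orientation; "contact_force": force on the tool from outside, world axes, zero at the start; "ft_torque": the same for the moment, N m; "gripper_width": opening from 0.0 (shut) to 1.0 (fully open).
Only numpy, scipy, OpenCV 4.12 (cv2) and the standard library are available. Lean on these libraries where they do the work, as an engineer would, in place of code of your own. Each camera call takes 0.05 s, during which the arm holds its last target.

## Working session

There is one attempt and no reset: what is moved stays moved. The work goes in short steps, Python scripts to look and compute and a tool call to move; the robot and the scene stay as the last step left them, time stands still between calls to the robot, and variables do not carry over. Pictures are saved under pics/ and viewed, and the job is handed in when it is done.

Besides the shell and the picture viewer there is one more tool, called as a command line: name --argument value ..., lists and objects as JSON in quotes. send_rows: Moves the arm, as the interface text tells. Its arguments: {"type":"object","properties":{"motion":{"type":"array","items":{"type":"array","items":{"type":"array","items":{"type":"number"}}}},"fingers":{"type":"number"}},"required":["motion"]}

```bash
mkdir -p pics; ls; cat > h.py <<'E'
import numpy as np, cv2
from plant import manip
def snap(cam,name):
    im=manip.grab_frame(cam); cv2.imwrite(f'pics/{name}.png',np.ascontiguousarray(im[:,:,::-1])); return im
E
python3 - <<'E'
from h import *
s=manip.state(); print(s)
for c in ("scene","top"):
    snap(c,c+"0"); print(c,manip.calibration(c))
print(manip.calibration("wrist"))
print(manip.state()['time'])
E
```

```text
pics
{'time': 0.0, 'joint_pos': array([-1.36897099e+00,  5.33509032e-02,  1.61426942e+00, -1.43169304e-05,
        1.47598448e+00, -1.19004718e-01]), 'joint_vel': array([ 0.00195861, -0.00011972,  0.00048262,  0.00101927, -0.00045097,
       -0.00121803]), 'joint_efforts': array([ 2.27360106e-03, -3.93670034e+01, -3.70181751e+01,  8.58321209e-05,
        7.15511647e-03, -7.47270576e-06]), 'tool_pos': array([ 0.19695376, -0.59244596,  0.19738145]), 'tool_rot': array([-0.11223453, -0.69799338, -0.1136557 ,  0.69806235]), 'contact_force': array([ 0.56763843, -0.26819229,  0.39472154]), 'ft_torque': array([0.00573556, 0.01431404, 0.0009463 ]), 'gripper_width': 1.0013608197061685}
scene {'mtx': array([[478.29538994,   0.        , 319.30707325],
       [  0.        , 478.29538994, 198.86896216],
       [  0.        ,   0.        ,   1.        ]]), 'cam_to_world': array([[-0.79072316,  0.26475437, -0.55196197, -0.2399828 ],
       [-0.61164736, -0.30429131,  0.73027002,  1.06095077],
       [ 0.02538495,  0.9150475 ,  0.40254649,  0.6383758 ],
       [ 0.        ,  0.        ,  0.        , 
[... 265 characters left out ...]
  [-0.99964529,  0.02520323,  0.00860814,  0.03454498],
       [ 0.01006887,  0.05841723,  0.99824148,  1.38761358],
       [ 0.        ,  0.        ,  0.        ,  1.        ]])}
{'mtx': array([[309.70691629,   0.        , 318.38315896],
       [  0.        , 309.70691629, 195.09098402],
       [  0.        ,   0.        ,   1.        ]]), 'hand_eye': array([[-9.73672023e-04,  2.79598683e-01, -9.60116466e-01,
        -1.76360663e-01],
       [ 9.99999463e-01,  6.14248931e-04, -8.35240656e-04,
         1.80499874e-04],
       [ 3.56218326e-04, -9.60116763e-01, -2.79599130e-01,
        -7.22785747e-02],
       [ 0.00000000e+00,  0.00000000e+00,  0.00000000e+00,
         1.00000000e+00]])}
0.1
```

View pics/scene0.png

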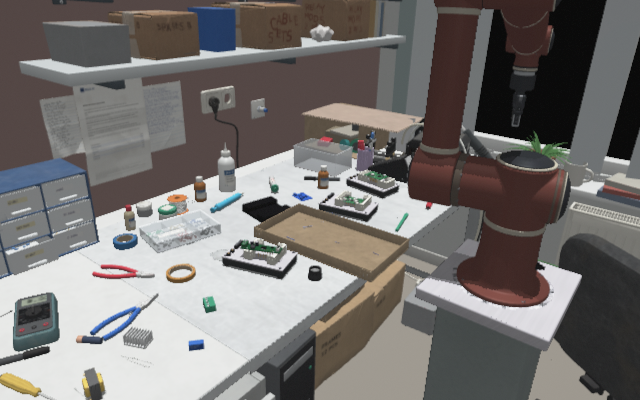

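View pics/top0.png

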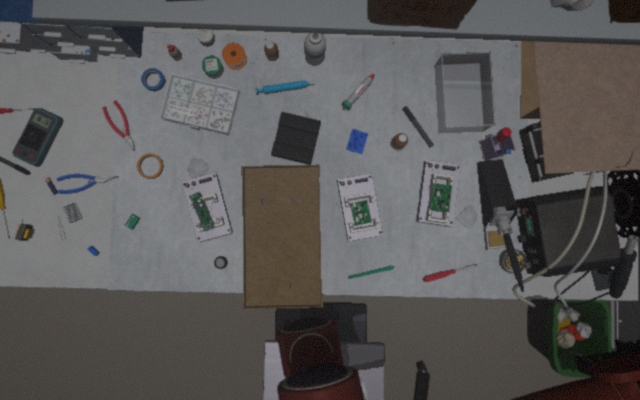

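```bash
python3 - <<'E'
from h import *
im=cv2.imread('pics/top0.png')
a=[im[165:250,170:250],im[165:250,320:400],im[150:235,400:480]]
cv2.imwrite('pics/crops0.png',np.hstack([cv2.resize(x,(260,276),interpolation=cv2.INTER_CUBIC) for x in a]))
sc=cv2.imread('pics/scene0.png')
cv2.imwrite('pics/crops1.png',np.hstack([cv2.resize(x,(390,276),interpolation=cv2.INTER_CUBIC) for x in [sc[225:285,210:310],sc[160:230,305:405]]]))
C={c:manip.calibration(c)["cam_to_world"] for c in("top","scene")}
for cam in("top","scene"):
  for q in ["board_a","board_b","board_long","nest_a","nest_b","nest_long","foam_pad","bottle","loupe"]:
    for f in (manip.landmark_of,):
        r=f(q,cam)
        for d in r[:4]:
            p=C[cam]@np.r_[d["centre"],1]
            print(cam,q,round(d["confidence"],2),p[:3].round(3))
print(manip.state()['time'])
E
```

```text
top board_a 0.9 [ 0.541 -0.295  0.05 ]
top board_a 0.9 [ 0.692 -0.077  0.   ]
top board_a 0.83 [ 0.5   -0.088  0.038]
top board_a 0.48 [0.49  0.324 0.048]
top board_b 0.9 [ 0.541 -0.295  0.05 ]
top board_b 0.9 [ 0.692 -0.077  0.   ]
top board_b 0.83 [ 0.5   -0.088  0.038]
top board_b 0.48 [0.49  0.324 0.048]
top board_long 0.93 [0.489 0.323 0.046]
top nest_a 0.79 [ 0.496 -0.089 -0.002]
top nest_a 0.59 [ 0.489  0.315 -0.001]
top nest_b 0.79 [ 0.496 -0.089 -0.002]
top nest_b 0.59 [ 0.489  0.315 -0.001]
top nest_long 0.77 [ 0.541 -0.296 -0.004]
top foam_pad 0.46 [ 0.541 -0.292 -0.001]
top bottle 0.58 [ 0.688 -0.189 -0.   ]
top loupe 0.49 [0.359 0.275 0.002]
scene board_a 0.64 [ 0.54  -0.292  0.052]
scene board_a 0.6 [ 0.69  -0.072 -0.   ]
scene board_a 0.4 [ 0.496 -0.086  0.04 ]
scene board_b 0.64 [ 0.54  -0.292  0.052]
scene board_b 0.6 [ 0.69  -0.072 -0.   ]
scene board_b 0.4 [ 0.496 -0.086  0.04 ]
scene board_long 0.66 [0.488 0.327 0.052]
scene nest_a 0.9 [ 0.498 -0.085 -0.003]
scene nest_a 0.7 [ 0.489  0.316 -0.002]
scene nest_b 0.9 [ 0.498 -0.085 -0.003]
scene nest_b 0.7 [ 0.489  0.316 -0.002]
scene nest_long 0.69 [ 0.54  -0.29  -0.005]
scene foam_pad 0.77 [0.694 0.088 0.003]
scene bottle 0.7 [ 0.691 -0.192 -0.002]
scene loupe 0.65 [0.355 0.279 0.   ]
1.0
```

View pics/crops0.png

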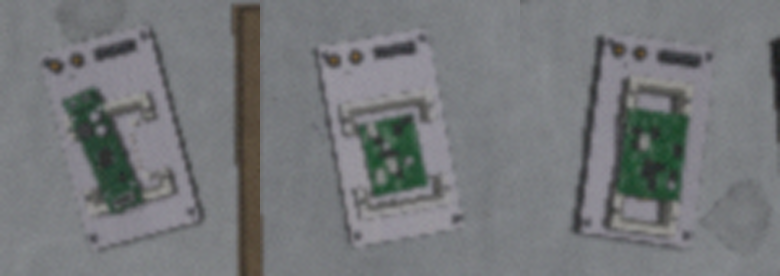

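View pics/crops1.png

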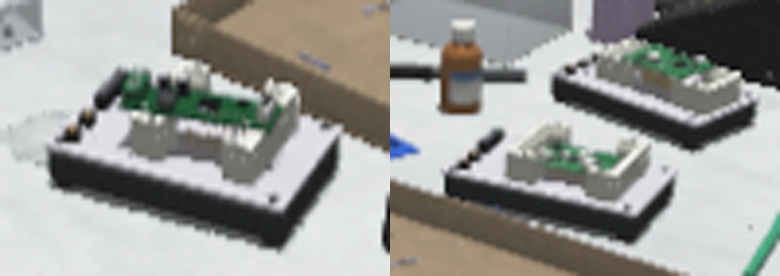

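```bash
cat >> h.py <<'E'
from scipy.spatial.transform import Rotation as R
def Rt(q): return R.from_quat([q[1],q[2],q[3],q[0]]).as_matrix()
def cal(cam,s=None):
    c=manip.calibration(cam); K=c["mtx"]
    if cam!="wrist": return K,c["cam_to_world"]
    T=np.eye(4); T[:3,:3]=Rt(s["tool_rot"]); T[:3,3]=s["tool_pos"]
    return K,T@c["hand_eye"]
def rays(cam,K,uv):
    uv=np.atleast_2d(np.asarray(uv,float)); x=(uv[:,0]-K[0,2])/K[0,0]; y=(uv[:,1]-K[1,2])/K[1,1]
    if cam=="wrist":
        r=np.hypot(x,y)+1e-12; d=np.c_[x/r*np.sin(r),-y/r*np.sin(r),-np.cos(r)]
    else: d=np.c_[x,-y,-np.ones_like(x)]
    return d
def onplane(cam,K,T,uv,z):
    d=rays(cam,K,uv)@T[:3,:3].T; o=T[:3,3]
    return (o+d*((z-o[2])/d[:,2])[:,None])
def rect(P):
    (cx,cy),(w,h),a=cv2.minAreaRect((P[:,:2]*1000).astype(np.float32))
    if w>h: a+=90; w,h=h,w   # a = direction of short side
    a=(a+90)%180-90
    return np.round([cx,cy,w,h,a],1)   # mm, deg: short axis angle
def rectify(cam,im,K,T,c,half,z,n=500):
    g=np.linspace(-half,half,n); X,Y=np.meshgrid(g,g)  # image up=+x, left=+y
    P=np.c_[c[0]-Y.ravel(),c[1]-X.ravel(),np.full(n*n,z)]
    Q=(P-T[:3,3])@T[:3,:3]
    if cam=="wrist":
        th=np.arctan2(np.hypot(Q[:,0],Q[:,1]),-Q[:,2]); r=np.hypot(Q[:,0],Q[:,1])+1e-12
        x=Q[:,0]/r*th; y=-Q[:,1]/r*th
    else: x=Q[:,0]/-Q[:,2]; y=-Q[:,1]/-Q[:,2]
    m1=(x*K[0,0]+K[0,2]).reshape(n,n).astype(np.float32); m2=(y*K[1,1]+K[1,2]).reshape(n,n).astype(np.float32)
    return cv2.remap(im,m1,m2,cv2.INTER_CUBIC)
def green(im):
    h=cv2.cvtColor(im,cv2.COLOR_RGB2HSV); return ((h[...,0]>45)&(h[...,0]<90)&(h[...,1]>80)).astype(np.uint8)
E
python3 - <<'E'
from h import *
s=manip.state(); M=Rt(s["tool_rot"]); print(M.round(3))
K,T=cal("top")
for q,z in(("nest_a",.028),("nest_long",.028),("board_long",.054),("board_a",.053),("foam_pad",.024)):
    for d in manip.trace(q,"top")[:4]:
        m=d["region"]; cs,_=cv2.findContours(m.astype(np.uint8),cv2.RETR_EXTERNAL,cv2.CHAIN_APPROX_NONE)
        c=max(cs,key=cv2.contourArea)[:,0]
        print(q,round(d["confidence"],2),m.sum(),rect(onplane("top",K,T,c,z)))
print(manip.state()['time'])
E
```

```text
[[-0.     0.315 -0.949]
 [ 0.    -0.949 -0.315]
 [-1.    -0.    -0.   ]]
nest_a 0.78 1760 [512.5 -84.4  94.8 165.  -79.5]
nest_a 0.56 1796 [501.8 317.1  95.3 166.6 -72.9]
nest_long 0.61 1639 [ 556.1 -293.8   95.1  167.7   83.2]
board_long 0.92 396 [489.8 326.1  27.9  98.9 -64.1]
board_a 0.85 424 [496.8 -85.9  46.8  64.1 -77.6]
board_a 0.79 359 [681.7 -71.7  43.8  57.6  72.9]
board_a 0.57 518 [ 541.3 -293.5   50.7   69.9   83.3]
foam_pad 0.91 1882 [692.   89.8 112.4 124.5  78.3]
1.25
```

send_rows --motion '[[[2.8, 2.4, 0, 0, 0, 0], [2.8, 2.4, 0, 0, 0, 0], [2.8, 2.4, 0, 0, 0, 0], [2.8, 2.4, 0, 0, 0, 0], [2.8, 2.4, 0, 0, 0, 0], [2.8, 2.4, 0, 0, 0, 0], [2.8, 2.4, 0, 0, 0, 0], [2.8, 2.4, 0, 0, 0, 0], [2.8, 2.4, 0, 0, 0, 0], [2.8, 2.4, 0, 0, 0, 0], [2.8, 2.4, 0, 0, 0, 0], [2.8, 2.4, 0, 0, 0, 0]]]'

```text
time: 2.25
tool_pos: [0.5343, -0.3037, 0.1988]
tool_rot: [0.113, 0.698, 0.113, -0.698]
contact_force: [0.1, -0.0, 0.2]
gripper_width: 1.001
```

```bash
cat >> h.py <<'E'
def wlook(name,z=.054,half=.13,qs=(),c=None,n=500):
    s=manip.state(); im=snap("wrist",name); K,T=cal("wrist",s)
    if c is None: c=s["tool_pos"][:2]
    r=rectify("wrist",im,K,T,c,half,z,n); cv2.imwrite(f'pics/{name}_r.png',np.ascontiguousarray(r[...,::-1]))
    print("tcp",s["tool_pos"].round(4),"yaw",round(float(np.degrees(np.arctan2(*Rt(s["tool_rot"])[:2,1][::-1]))),2),"F",s["contact_force"].round(1),"w",round(s["gripper_width"],3),"t",round(s["time"],2))
    for q in qs:
        for d in manip.landmark_of(q,"wrist")[:3]: print("lm",q,round(d["confidence"],2),(T@np.r_[d["centre"],1])[:3].round(4))
        for d in manip.trace(q,"wrist")[:3]:
            cs,_=cv2.findContours(d["region"].astype(np.uint8),cv2.RETR_EXTERNAL,cv2.CHAIN_APPROX_NONE)
            cc=max(cs,key=cv2.contourArea)[:,0]; print("tr",q,round(d["confidence"],2),rect(onplane("wrist",K,T,cc,z)))
    return s,im,K,T,r
E
python3 - <<'E'
from h import *
s,im,K,T,r=wlook("w1",z=.053,qs=("board_a","nest_long"),c=(.54,-.29))
E
```

```text
tcp [ 0.5343 -0.3037  0.1988] yaw -71.61 F [ 0.1 -0.   0.2] w 1.001 t 2.25
lm board_a 0.79 [ 0.5449 -0.2942  0.0516]
lm board_a 0.71 [ 0.4975 -0.0861  0.0403]
tr board_a 0.92 [ 541.8 -292.5   50.3   71.4   83.7]
tr board_a 0.91 [ 671.5 -100.9   34.2   40.   -13.3]
tr board_a 0.57 [501.3 -92.6  45.4  58.8 -76.5]
lm nest_long 0.67 [ 6.934e-01 -1.840e-01 -1.000e-04]
tr nest_long 0.67 [ 557.6 -293.4   86.5  157.8   83.5]
```

View pics/w1.png

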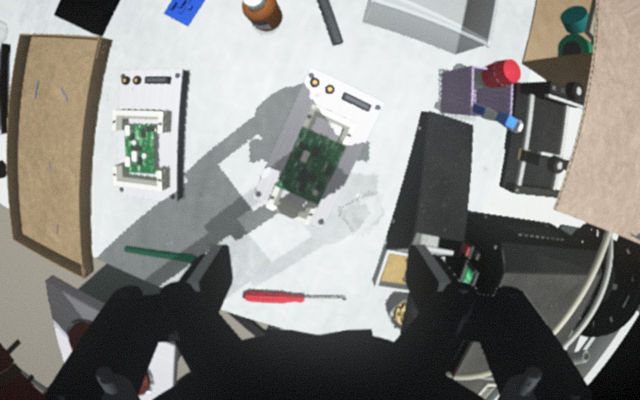

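View pics/w1_r.png

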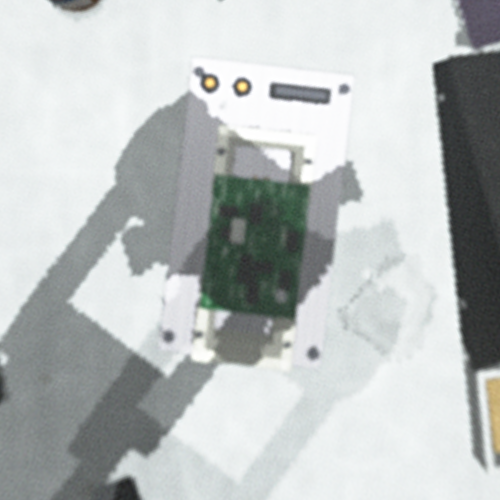

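```bash
cat >> h.py <<'E'
def rz(name,out,s_pos,s_rot,c,half,z,n=600,cam="wrist"):
    im=cv2.imread(f'pics/{name}.png'); K,T=cal(cam,dict(tool_pos=np.array(s_pos),tool_rot=s_rot))
    r=rectify(cam,im,K,T,c,half,z,n); cv2.imwrite(f'pics/{out}.png',r); return r
def overlay(r,c,half,n,cx,cy,yaw,boxes):
    # boxes list of (x0,x1,y0,y1) in nest frame; yaw=deg of nest x axis
    out=r.copy(); a=np.radians(yaw); ex=np.array([np.cos(a),np.sin(a)]); ey=np.array([-ex[1],ex[0]])
    for x0,x1,y0,y1 in boxes:
        P=np.array([[x0,y0],[x1,y0],[x1,y1],[x0,y1]])/1000
        W=np.array([cx,cy])+P[:,:1]*ex+P[:,1:]*ey
        px=np.c_[(c[1]-W[:,1]),(c[0]-W[:,0])]/(2*half)*(n-1)+(n-1)/2
        cv2.polylines(out,[np.round(px*8).astype(np.int32)],True,(0,0,255),1,cv2.LINE_AA,3)
    return out
E
python3 - <<'E'
from h import *
s=manip.state()
c=(.54,-.29);h=.1
r=rz("w1","t",s["tool_pos"],s["tool_rot"],c,h,.028)
o=overlay(r,c,h,600,.541,-.292,83.4,[(-46,46,-83,83)])
cv2.imwrite('pics/o1.png',o)
E
```

```text
(no output)
```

View pics/o1.png

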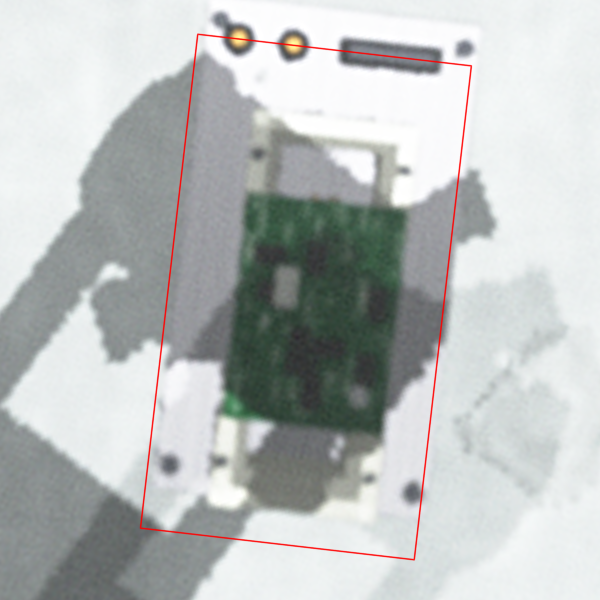

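```bash
cat >> h.py <<'E'
def gb(w,l): return [(-w/2-12,w/2+12,-l/2-12,l/2+12),(-w/2-6,w/2+6,-l/2-6,l/2+6)]
E
python3 - <<'E'
from h import *
s=manip.state()
def one(c,h,z,*a):
    r=rz("w1","t",s["tool_pos"],s["tool_rot"],c,h,z,400); return overlay(r,c,h,400,*a)
o=one((.54,-.29),.075,.052,.541,-.292,83.4,gb(28,100)+[(-25,25,-35,35)])
o2=one((.5,-.087),.06,.052,.497,-.087,-79,gb(50,70))
cv2.imwrite('pics/o2.png',np.hstack([o,o2]))
E
```

```text
(no output)
```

View pics/o2.png

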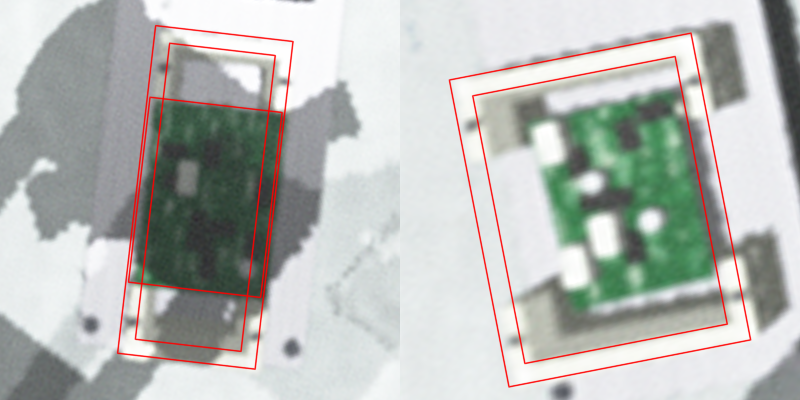

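send_rows --motion '[[[-0.4, 4.1, 0, 0, 0, 0.011], [-0.4, 4.1, 0, 0, 0, 0.011], [-0.4, 4.1, 0, 0, 0, 0.011], [-0.4, 4.1, 0, 0, 0, 0.011], [-0.4, 4.1, 0, 0, 0, 0.011], [-0.4, 4.1, 0, 0, 0, 0.011], [-0.4, 4.1, 0, 0, 0, 0.011], [-0.4, 4.1, 0, 0, 0, 0.011], [-0.4, 4.1, 0, 0, 0, 0.011], [-0.4, 4.1, 0, 0, 0, 0.011], [-0.4, 4.1, 0, 0, 0, 0.011], [-0.1, 4.1, 0, 0, 0, 0.011]]]'

```text
time: 3.5
tool_pos: [0.4876, 0.1873, 0.1989]
tool_rot: [0.158, 0.69, 0.158, -0.689]
contact_force: [1.3, -0.9, -0.6]
gripper_width: 0.999
```

send_rows --motion '[[[0, 4.1, 0, 0, 0, 0], [0, 4.1, 0, 0, 0, 0], [0, 4.1, 0, 0, 0, 0], [0, 0, 0, 0, 0, 0]]]'

```text
time: 3.83
tool_pos: [0.4876, 0.3142, 0.1986]
tool_rot: [0.159, 0.689, 0.161, -0.689]
contact_force: [-0.4, -0.3, -0.5]
gripper_width: 0.995
```

```bash
python3 - <<'E'
from h import *
s,im,K,T,r=wlook("w2",z=.054,qs=("board_long","loupe"),c=(.49,.32))
c=(.49,.32)
def one(c,h,z,*a):
    r=rz("w2","t",s["tool_pos"],s["tool_rot"],c,h,z,400); return overlay(r,c,h,400,*a)
o=one(c,.075,.052,.489,.3155,-72.9,gb(45,60))
o2=one(c,.075,.054,.4898,.326,-64.1,[(-14,14,-50,50)])
cv2.imwrite('pics/o3.png',np.hstack([o,o2]))
E
```

```text
tcp [0.4876 0.3142 0.1986] yaw -63.84 F [-0.4 -0.3 -0.5] w 0.995 t 3.83
lm board_long 0.56 [0.4878 0.3287 0.0517]
lm board_long 0.19 [ 0.5432 -0.2947  0.0059]
tr board_long 0.57 [491.  327.1  29.4 101.  -64.4]
lm loupe 0.58 [0.3576 0.2796 0.003 ]
tr loupe 0.78 [379.7 288.5  29.4  40.1 -66.4]
tr loupe 0.2 [507.4 321.9  86.8 155.  -72.8]
```

View pics/o3.png

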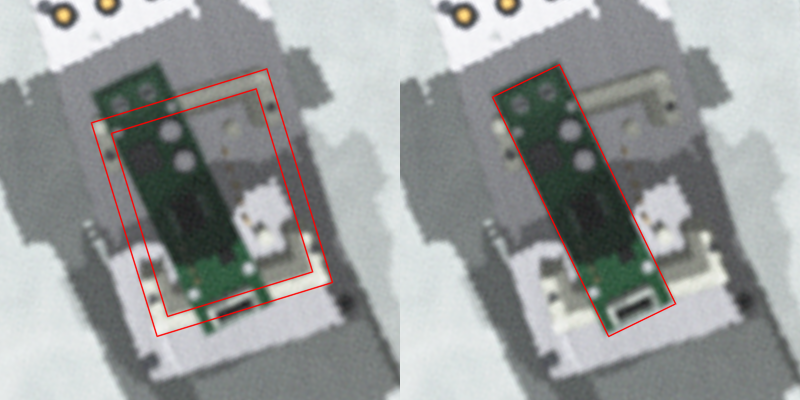

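send_rows --fingers 0.5 --motion '[[[0, 1.1, -2, 0, 0, -0.006], [0, 0, -3, 0, 0, 0], [0, 0, -3, 0, 0, 0], [0, 0, -2, 0, 0, 0], [0, 0, 0, 0, 0, 0]]]'

```text
time: 4.5
tool_pos: [0.485, 0.3173, 0.0929]
tool_rot: [-0.157, -0.686, -0.155, 0.693]
contact_force: [-0.4, 0.5, -1.0]
gripper_width: 0.497
```

```bash
python3 - <<'E'
from h import *
s,im,K,T,r=wlook("w3",z=.054,qs=("board_long",),c=(.49,.32))
E
```

```text
tcp [0.485  0.3173 0.0929] yaw -64.56 F [-0.4  0.5 -1. ] w 0.497 t 4.5
lm board_long 0.87 [0.4881 0.3256 0.0528]
tr board_long 0.75 [491.  326.6  28.8 101.8 -64.8]
```

View pics/w3.png

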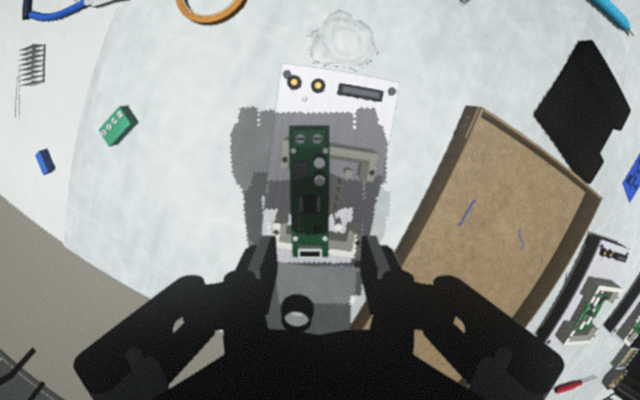

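```bash
cat > st.py <<'E'
from h import *
s=manip.state(); M=Rt(s["tool_rot"])
print(s["time"],s["tool_pos"].round(4),"yaw",round(float(np.degrees(np.arctan2(M[1,1],M[0,1]))),2),"toolx",M[:,0].round(3),"F",s["contact_force"].round(1),"w",round(s["gripper_width"],3),"q",s["joint_pos"].round(3),"v",s["joint_vel"].round(3))
E
python3 st.py
```

```text
4.65 [0.4893 0.3203 0.1002] yaw -64.5 toolx [ 0.002  0.001 -1.   ] F [0.3 0.4 1.2] w 0.499 q [ 0.452  0.037  1.798 -0.     1.304  1.578] v [ 0.009 -0.015 -0.031 -0.    -0.003  0.002]
```

send_rows --motion '[[[-0.1, 0.5, -1, 0, 0, 0], [0, 0, -2, 0, 0, 0], [0, 0, -1.5, 0, 0, 0], [0, 0, -0.9, 0, 0, 0], [0, 0, -0.3, 0, 0, 0], [0, 0, 0, 0, 0, 0], [0, 0, 0, 0, 0, 0]]]'

```text
time: 5.23
tool_pos: [0.4878, 0.3264, 0.0427]
tool_rot: [0.157, 0.69, 0.157, -0.689]
contact_force: [0.6, -0.7, 0.0]
gripper_width: 0.501
```

```bash
python3 st.py
```

```text
5.2333 [0.4878 0.3264 0.0427] yaw -64.4 toolx [ 0.002  0.001 -1.   ] F [ 0.6 -0.7  0. ] w 0.501 q [0.463 0.108 1.827 0.    1.204 1.587] v [-0.001 -0.008 -0.01  -0.001  0.    -0.001]
```

send_rows --fingers 1 --motion '[[[0, 0, 0, 0, 0, 0], [0, 0, 0, 0, 0, 0], [0, 0, 0, 0, 0, 0], [0, 0, 0, 0, 0, 0], [0, 0, 0, 0, 0, 0]]]'

```text
time: 5.65
tool_pos: [0.4872, 0.326, 0.0419]
tool_rot: [0.157, 0.69, 0.157, -0.689]
contact_force: [0.4, 0.4, -0.1]
gripper_width: -0.004
```

```bash
python3 st.py
```

```text
5.65 [0.4872 0.326  0.0419] yaw -64.4 toolx [ 0.  0. -1.] F [ 0.4  0.4 -0.1] w -0.004 q [0.463 0.109 1.829 0.    1.204 1.587] v [ 0.002  0.001  0.002  0.002 -0.001 -0.001]
```

```bash
python3 - <<'E'
from h import *
s,im,K,T,r=wlook("w4",z=.054,qs=("board_long",),c=(.49,.32))
snap("scene","s4")
im=cv2.imread('pics/s4.png'); cv2.imwrite('pics/s4c.png',cv2.resize(im[150:300,180:340],(800,750)[:2] if 0 else (640,600),interpolation=cv2.INTER_CUBIC))
E
```

```text
tcp [0.4872 0.326  0.0419] yaw -64.4 F [ 0.4  0.4 -0.1] w -0.004 t 5.65
lm board_long 0.83 [0.4885 0.3289 0.0519]
tr board_long 0.76 [509.7 335.9  28.7  58.6 -64.4]
```

View pics/w4.png

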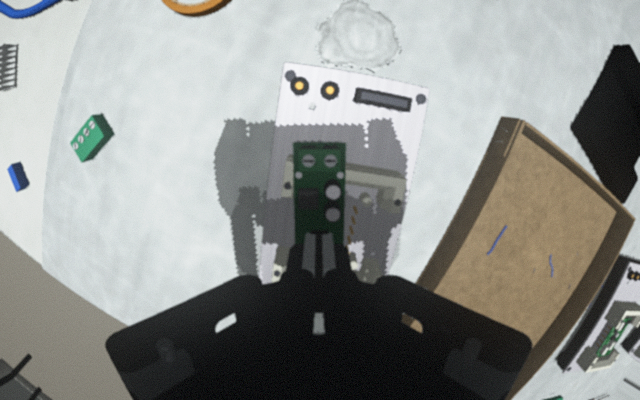

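View pics/s4c.png

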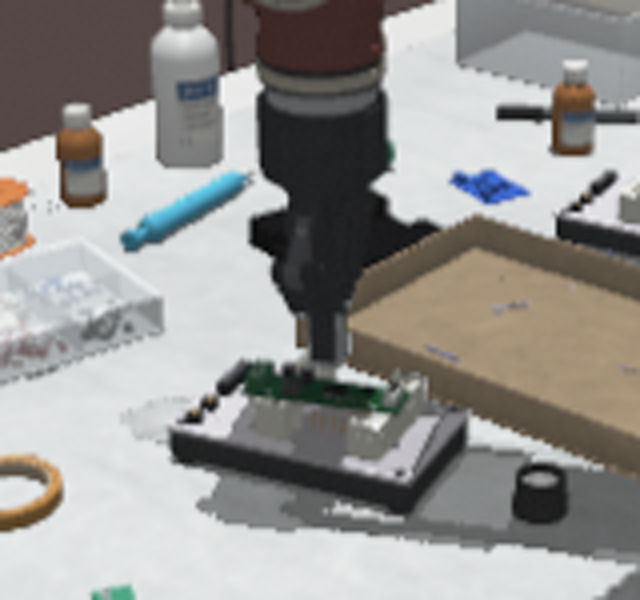

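```bash
python3 - <<'E'
from h import *
c=manip.calibration("wrist");K=c["mtx"];H=np.linalg.inv(c["hand_eye"])
for x in (0,-.01,-.019,-.03,-.05):
    q=(H@np.array([x,0,0,1]))[:3]; r=np.hypot(q[0],q[1]); th=np.arctan2(r,-q[2]); print(x,K[0,0]*th*q[0]/r+K[0,2], -K[0,0]*th*q[1]/r+K[1,2])
K,T=cal("scene"); s=manip.state()
for dz in (0,.01,.019,.03):
    p=s["tool_pos"]+[0,0,dz]; q=(p-T[:3,3])@T[:3,:3]; u=K[0,0]*q[0]/-q[2]+K[0,2]; v=-K[0,0]*q[1]/-q[2]+K[1,2]; print(dz,(u-180)*4,(v-150)*4)
im=cv2.imread('pics/w4.png'); cv2.imwrite('pics/w4c.png',cv2.resize(im[120:300,240:400],None,fx=4,fy=3.3,interpolation=cv2.INTER_CUBIC))
im=cv2.imread('pics/s4.png'); cv2.imwrite('pics/s4d.png',cv2.resize(im[220:270,235:295],None,fx=12,fy=12,interpolation=cv2.INTER_CUBIC))
E
```

```text
0 317.6105306947679 227.70247417055882
-0.01 317.588743918299 234.17607644845714
-0.019 317.5673525639776 240.58886096369787
-0.03 317.5386033058594 249.2988044616293
-0.05 317.4775993608276 268.14668725867307
0 329.22622684955354 406.43196964679964
0.01 328.858215752095 392.24703036400354
0.019 328.5248418639185 379.3971777510992
0.03 328.1145720961931 363.58338358852666
```

View pics/w4c.png

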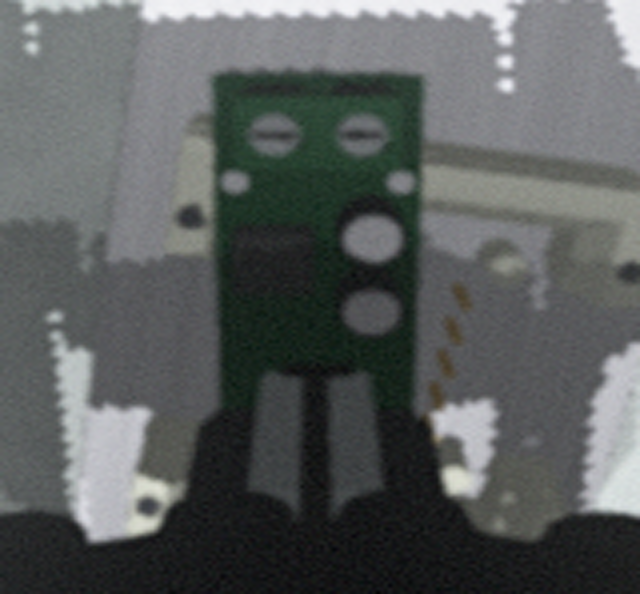

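View pics/s4d.png

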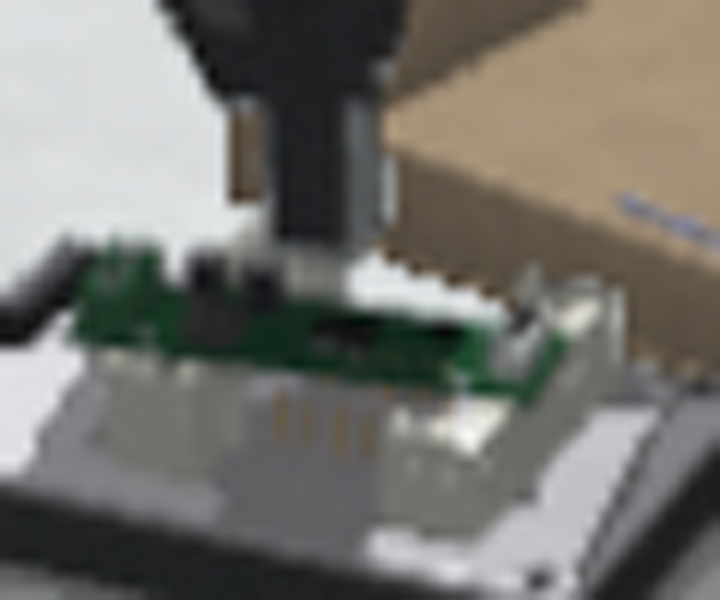

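```bash
python3 - <<'E'
from h import *
c=manip.calibration("wrist");K=c["mtx"];H=np.linalg.inv(c["hand_eye"])
def pj(p):
    q=(H@np.r_[p,1])[:3]; r=np.hypot(q[0],q[1]); th=np.arctan2(r,-q[2]); return round(K[0,0]*th*q[0]/r+K[0,2],1), round(-K[0,0]*th*q[1]/r+K[1,2],1)
for x in (0,-.01,-.02,-.03):
  print(x,[pj([x,0,z]) for z in(-.011,0,.011)], pj([x,.021,-.011]))
K,T=cal("scene")
def ps(p):
    q=(p-T[:3,3])@T[:3,:3]; return np.round([K[0,0]*q[0]/-q[2]+K[0,2],-K[0,0]*q[1]/-q[2]+K[1,2]],1)
a=np.radians(-64.4);ex=np.array([np.cos(a),np.sin(a),0]);ey=np.array([-ex[1],ex[0],0])
for sx,sy in((-14,-50),(14,-50),(14,50),(-14,50)):
    print(((ps(np.array([.491,.3266,.052])+sx/1e3*ex+sy/1e3*ey)-[235,220])*12))
for z in (.042,.052,.062,.066): print(z,(ps(np.array([.4872,.326,z]))-[235,220])*12)
im=cv2.imread('pics/w3.png'); cv2.imwrite('pics/w3c.png',cv2.resize(im[120:300,220:420],None,fx=4,fy=3.3,interpolation=cv2.INTER_CUBIC))
E
```

```text
0 [(np.float64(317.6), np.float64(210.8)), (np.float64(317.6), np.float64(227.7)), (np.float64(317.6), np.float64(243.9))] (np.float64(352.3), np.float64(210.7))
-0.01 [(np.float64(317.6), np.float64(216.5)), (np.float64(317.6), np.float64(234.2)), (np.float64(317.6), np.float64(251.0))] (np.float64(354.1), np.float64(216.4))
-0.02 [(np.float64(317.5), np.float64(222.9)), (np.float64(317.6), np.float64(241.3)), (np.float64(317.6), np.float64(258.8))] (np.float64(356.1), np.float64(222.7))
-0.03 [(np.float64(317.5), np.float64(230.0)), (np.float64(317.5), np.float64(249.3)), (np.float64(317.6), np.float64(267.5))] (np.float64(358.4), np.float64(229.8))
[525.6 394.8]
[564.  327.6]
[103.2 267.6]
[ 54.  332.4]
0.042 [326.4 378. ]
0.052 [325.2 334.8]
0.062 [324.  291.6]
0.066 [324.  274.8]
```

View pics/w3c.png

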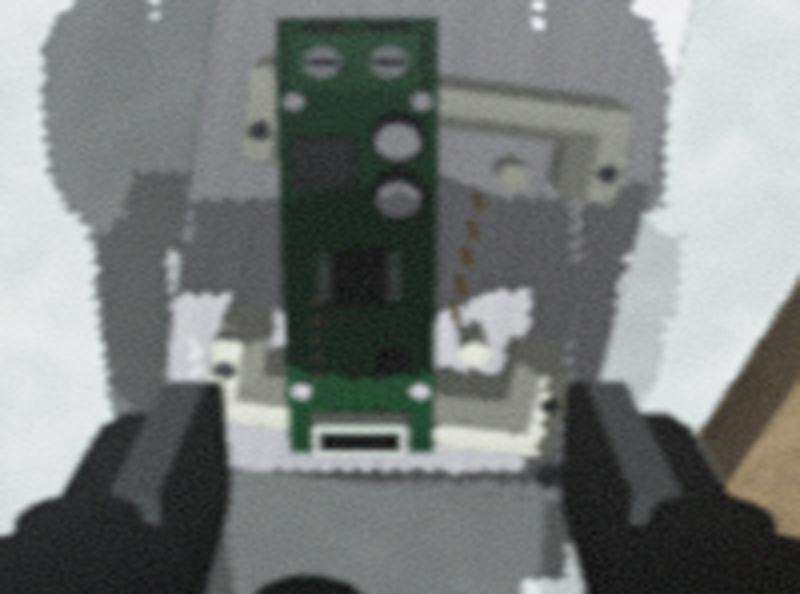

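send_rows --motion '[[[0, 0, 1.5, 0, 0, 0], [0, 0, 1, 0, 0, 0]]]'

```text
time: 6.02
tool_pos: [0.4868, 0.3258, 0.0668]
tool_rot: [-0.157, -0.689, -0.157, 0.69]
contact_force: [0.0, -0.3, -0.2]
gripper_width: -0.002
```

send_rows --fingers 0.5 --motion '[[[0, 0, 0, 0, 0, 0], [0, 0, 0, 0, 0, 0], [0, 0, 0, 0, 0, 0], [0, 0, -1, 0, 0, 0], [0, 0, -1.5, 0, 0, 0], [0, 0, 0, 0, 0, 0]]]'

```text
time: 6.52
tool_pos: [0.4843, 0.3245, 0.0372]
tool_rot: [-0.157, -0.687, -0.156, 0.692]
contact_force: [-0.9, -0.2, -0.8]
gripper_width: 0.5
```

```bash
python3 - <<'E'
from h import *
s,im,K,T,r=wlook("w5",z=.054,qs=("board_long",),c=(.49,.32))
cv2.imwrite('pics/w5c.png',cv2.resize(im[120:300,240:400,::-1],None,fx=4,fy=3.3,interpolation=cv2.INTER_CUBIC))
im=snap("scene","s5")
cv2.imwrite('pics/s5d.png',cv2.resize(im[220:270,235:295,::-1],None,fx=12,fy=12,interpolation=cv2.INTER_CUBIC))
E
```

```text
tcp [0.4843 0.3245 0.0372] yaw -64.4 F [-0.9 -0.2 -0.8] w 0.5 t 6.52
lm board_long 0.59 [0.4895 0.3287 0.0522]
tr board_long 0.76 [489.2 326.1  28.7 102.9 -64.6]
```

View pics/w5c.png

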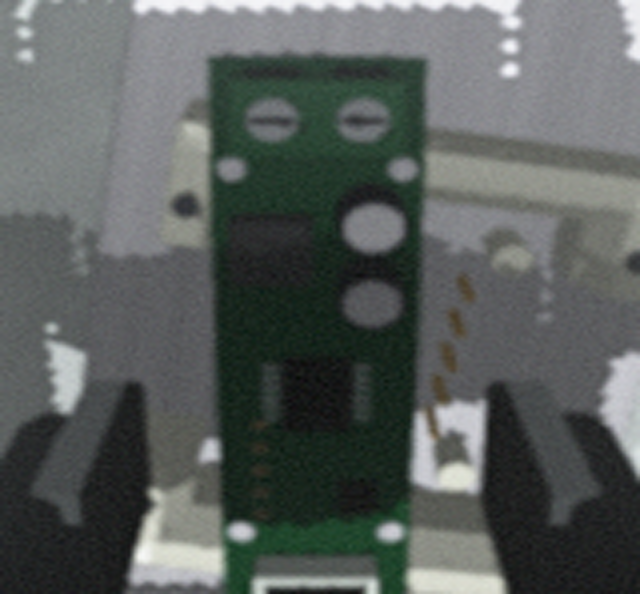

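View pics/s5d.png

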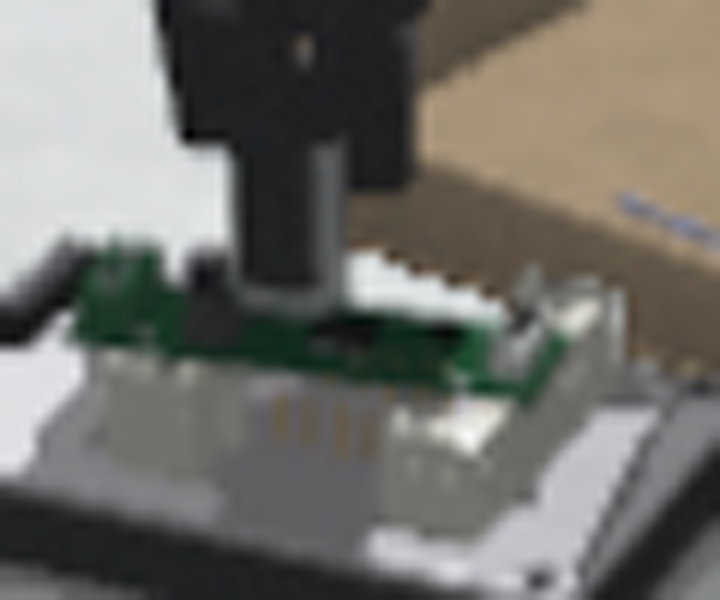

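send_rows --motion '[[[0, 0, -0.6, 0, 0, 0], [0, 0, -0.6, 0, 0, 0], [0, 0, -0.4, 0, 0, 0], [0, 0, -0.4, 0, 0, 0], [0, 0, 0, 0, 0, 0], [0, 0, 0, 0, 0, 0]]]'

```text
time: 7.22
tool_pos: [0.4868, 0.3257, 0.0211]
tool_rot: [-0.157, -0.689, -0.157, 0.69]
contact_force: [0.5, 0.0, -0.1]
gripper_width: 0.498
```

```bash
python3 st.py; python3 - <<'E'
from h import *
im=snap("scene","s6")
cv2.imwrite('pics/s6d.png',cv2.resize(im[220:270,235:295,::-1],None,fx=12,fy=12,interpolation=cv2.INTER_CUBIC))
E
```

```text
7.2167 [0.4868 0.3257 0.0211] yaw -64.4 toolx [-0.001 -0.    -1.   ] F [ 0.5  0.  -0.1] w 0.498 q [ 0.463  0.136  1.838 -0.     1.169  1.587] v [ 0.    -0.007 -0.011 -0.002 -0.001 -0.001]
```

View pics/s6d.png

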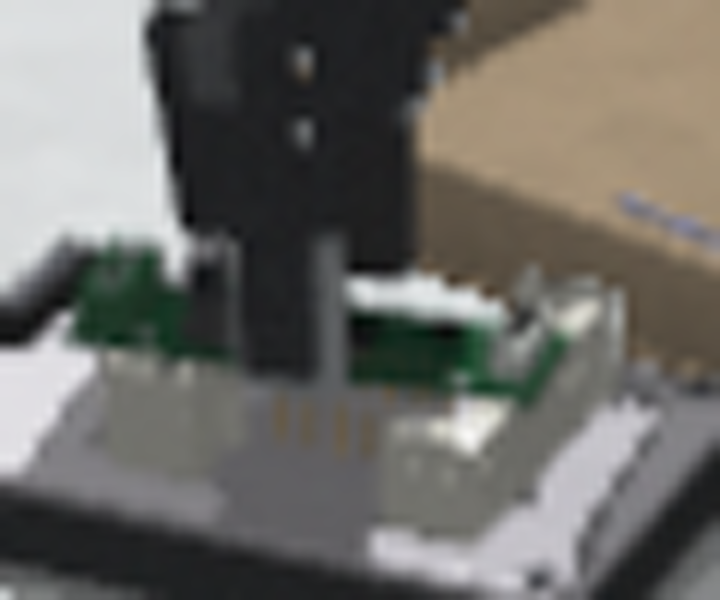

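```bash
python3 - <<'E'
from h import *
K,T=cal("scene")
def ps(p):
    q=(p-T[:3,3])@T[:3,:3]; return np.round([K[0,0]*q[0]/-q[2]+K[0,2],-K[0,0]*q[1]/-q[2]+K[1,2]],1)
for z in (.035,.04,.045,.05):
  for l in (.021,.03):
    p=np.array([.4868,.3257,z])-l*np.array([.432,-.902,0]); print(z,l,(ps(p)-[235,220])*12)
E
```

```text
0.035 0.021 [297.6 458.4]
0.035 0.03 [283.2 481.2]
0.04 0.021 [296.4 436.8]
0.04 0.03 [282.  459.6]
0.045 0.021 [296.4 415.2]
0.045 0.03 [280.8 438. ]
0.05 0.021 [295.2 393.6]
0.05 0.03 [280.8 416.4]
```

send_rows --motion '[[[0, 0, -0.4, 0, 0, 0], [0, 0, -0.3, 0, 0, 0], [0, 0, -0.2, 0, 0, 0], [0, 0, 0, 0, 0, 0]]]'

```text
time: 7.6
tool_pos: [0.4866, 0.3257, 0.0119]
tool_rot: [-0.157, -0.689, -0.157, 0.69]
contact_force: [-0.0, -0.2, 0.1]
gripper_width: 0.496
```

send_rows --fingers 1 --motion '[[[0, 0, 0, 0, 0, 0], [0, 0, 0, 0, 0, 0], [0, 0, 0, 0, 0, 0], [0, 0, 0, 0, 0, 0], [0, 0, 0, 0, 0, 0]]]'

```text
time: 8.02
tool_pos: [0.4873, 0.326, 0.0128]
tool_rot: [0.157, 0.69, 0.157, -0.689]
contact_force: [-1.4, 0.8, 0.7]
gripper_width: 0.294
```

```bash
python3 st.py; python3 - <<'E'
from h import *
im=snap("scene","s7")
cv2.imwrite('pics/s7d.png',cv2.resize(im[220:270,235:295,::-1],None,fx=12,fy=12,interpolation=cv2.INTER_CUBIC))
E
```

```text
8.0167 [0.4873 0.326  0.0128] yaw -64.4 toolx [ 0.001  0.    -1.   ] F [-1.4  0.8  0.7] w 0.294 q [0.463 0.148 1.841 0.    1.153 1.587] v [0.002 0.001 0.001 0.001 0.    0.   ]
```

View pics/s7d.png

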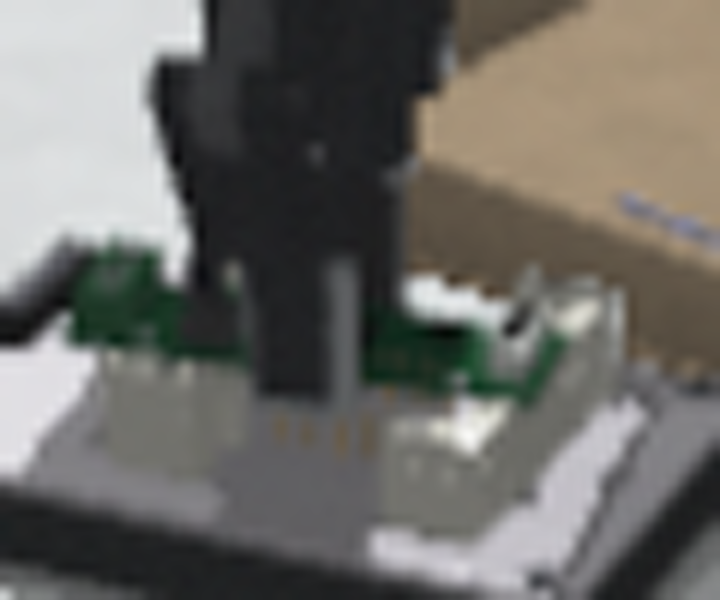

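send_rows --motion '[[[0, 0, 0.5, 0, 0, 0], [0, 0, 1, 0, 0, 0], [0, 0, 2, 0, 0, 0], [0, 0, 3, 0, 0, 0], [0, 0, 3, 0, 0, 0], [0, 0, 2.5, 0, 0, 0], [0, 0, 0, 0, 0, 0], [0, 0, 0, 0, 0, 0]]]'

```text
time: 8.73
tool_pos: [0.4886, 0.3267, 0.1359]
tool_rot: [0.156, 0.691, 0.157, -0.688]
contact_force: [-0.1, 0.2, -2.0]
gripper_width: 0.296
```

```bash
python3 - <<'E'
from h import *
s,im,K,T,r=wlook("w8",z=.052,qs=("nest_b",),c=(.49,.32))
c=(.49,.3155)
r=rz("w8","t",s["tool_pos"],s["tool_rot"],c,.06,.052,400)
o=overlay(r,c,.06,400,.489,.3155,-72.9,gb(45,60))
sc=snap("scene","s8")
cv2.imwrite('pics/o8.png',np.hstack([o,cv2.resize(sc[200:270,225:295,::-1],(400,400),interpolation=cv2.INTER_CUBIC)]))
E
```

```text
tcp [0.4886 0.3267 0.1359] yaw -64.4 F [-0.1  0.2 -2. ] w 0.296 t 8.73
lm nest_b 0.63 [ 0.5017 -0.0889  0.0013]
lm nest_b 0.51 [0.4902 0.3272 0.1755]
tr nest_b 0.77 [515.8 325.5  85.4 136.6 -73.3]
tr nest_b 0.69 [518.1 -50.1 142.4 153.2 -78.5]
```

View pics/o8.png

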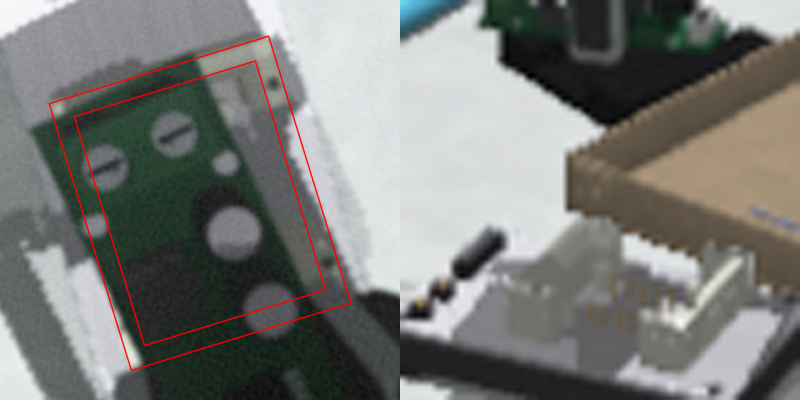

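View pics/w8.png

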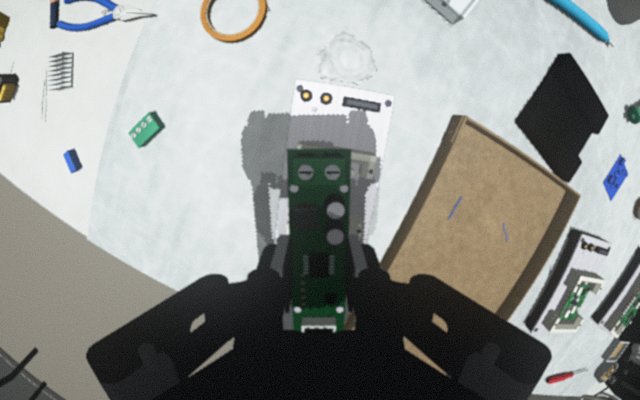

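send_rows --motion '[[[2, -2.4, 0, 0, 0, -0.065], [2, -2.4, 0, 0, 0, -0.065], [2, -2.4, 0, 0, 0, -0.065], [2, -2.4, 0, 0, 0, -0.065], [2, -2.4, 0, 0, 0, -0.065], [2, -2.4, 0, 0, 0, -0.065], [2, -2.4, 0, 0, 0, -0.065], [2, -2.4, 0, 0, 0, -0.065], [2, -2.4, 0, 0, 0, -0.065], [2, -2, 0, 0, 0, -0.065], [0, 0, 0, 0, 0, 0], [0, 0, 0, 0, 0, 0]]]'

```text
time: 9.93
tool_pos: [0.6867, 0.0886, 0.1304]
tool_rot: [0.072, -0.702, 0.072, 0.705]
contact_force: [-0.0, 0.1, -1.1]
gripper_width: 0.294
```

```bash
python3 - <<'E'
from h import *
s,im,K,T,r=wlook("w9",z=.024,qs=("foam_pad",),c=(.69,.09))
c=(.69,.09)
r=rz("w9","t",s["tool_pos"],s["tool_rot"],c,.09,.024,400)
o=overlay(r,c,.09,400,.692,.0898,78.3,[(-55,55,-60,60),(-55,55,-23,23)])
tp=cv2.imread('pics/top0.png'); K,T=cal("top")
o2=overlay(rectify("top",tp,K,T,c,.09,.024,400),c,.09,400,.692,.0898,78.3,[(-55,55,-60,60),(-55,55,-23,23)])
cv2.imwrite('pics/o9.png',np.hstack([o,o2]))
E
```

```text
tcp [0.6867 0.0886 0.1304] yaw -101.74 F [-0.   0.1 -1.1] w 0.294 t 9.93
tr foam_pad 0.77 [696.9  89.1 109.3 118.1  78.6]
```

View pics/o9.png

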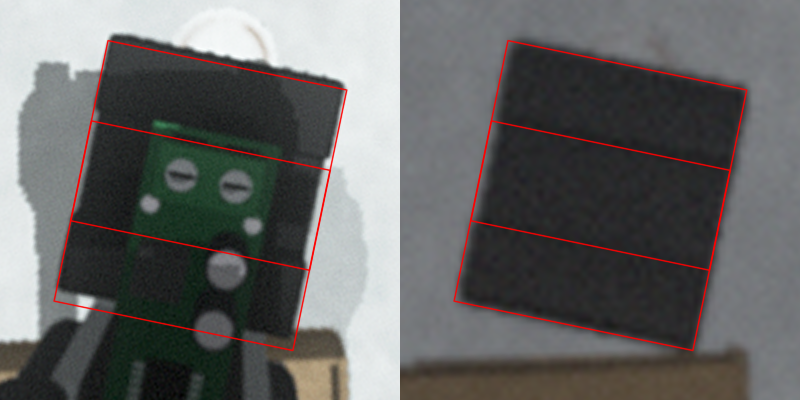

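View pics/w9.png

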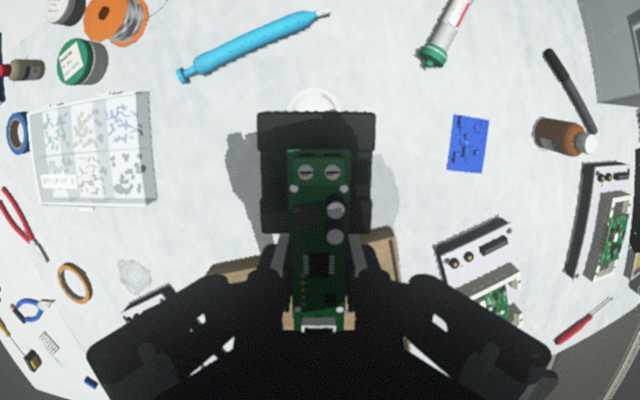

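send_rows --motion '[[[0.4, 0.1, -2.5, 0, 0, 0], [0, 0, -3, 0, 0, 0], [0, 0, -3, 0, 0, 0], [0, 0, -2.5, 0, 0, 0], [0, 0, -1.5, 0, 0, 0], [0, 0, -0.8, 0, 0, 0], [0, 0, 0, 0, 0, 0], [0, 0, 0, 0, 0, 0]]]'

```text
time: 10.75
tool_pos: [0.6916, 0.0914, 0.0006]
tool_rot: [-0.072, 0.704, -0.071, -0.703]
contact_force: [1.4, -1.2, 0.2]
gripper_width: 0.292
```

```bash
python3 st.py
```

```text
10.75 [6.916e-01 9.140e-02 6.000e-04] yaw -101.61 toolx [ 0.001  0.    -1.   ] F [ 1.4 -1.2  0.2] w 0.292 q [0.025 0.396 1.561 0.    1.183 1.798] v [-0.002 -0.021 -0.027  0.001  0.    -0.   ]
```

send_rows --motion '[[[0, 0, -0.5, 0, 0, 0], [0, 0, -0.4, 0, 0, 0], [0, 0, -0.2, 0, 0, 0], [0, 0, 0, 0, 0, 0], [0, 0, 0, 0, 0, 0]]]'

```text
time: 11.17
tool_pos: [0.6912, 0.0908, -0.0112]
tool_rot: [-0.072, 0.704, -0.072, -0.703]
contact_force: [1.0, -0.3, -0.8]
gripper_width: 0.293
```

```bash
python3 st.py
```

```text
11.1667 [ 0.6912  0.0908 -0.0112] yaw -101.65 toolx [ 0.  0. -1.] F [ 1.  -0.3 -0.8] w 0.293 q [0.024 0.41  1.565 0.    1.166 1.798] v [-0.001 -0.001 -0.001 -0.    -0.     0.   ]
```

send_rows --motion '[[[0, 0, -0.2, 0, 0, 0], [0, 0, -0.2, 0, 0, 0], [0, 0, 0, 0, 0, 0]]]'

```text
time: 11.42
tool_pos: [0.6915, 0.0909, -0.0151]
tool_rot: [-0.072, 0.704, -0.072, -0.703]
contact_force: [0.4, 0.0, -0.3]
gripper_width: 0.295
```

```bash
python3 st.py;  python3 - <<'E'
from h import *
sc=snap("scene","s10"); K,T=cal("scene")
q=(np.array([.69,.09,.03])-T[:3,3])@T[:3,:3]; u=int(K[0,0]*q[0]/-q[2]+K[0,2]);v=int(-K[0,0]*q[1]/-q[2]+K[1,2])
cv2.imwrite('pics/s10c.png',cv2.resize(sc[v-35:v+35,u-45:u+45,::-1],None,fx=8,fy=8,interpolation=cv2.INTER_CUBIC))
E
```

```text
11.4167 [ 0.6915  0.0909 -0.0151] yaw -101.64 toolx [ 0.001 -0.    -1.   ] F [ 0.4  0.  -0.3] w 0.295 q [ 0.024  0.415  1.566 -0.     1.16   1.798] v [-0.002 -0.    -0.001 -0.    -0.001 -0.001]
```

View pics/s10c.png

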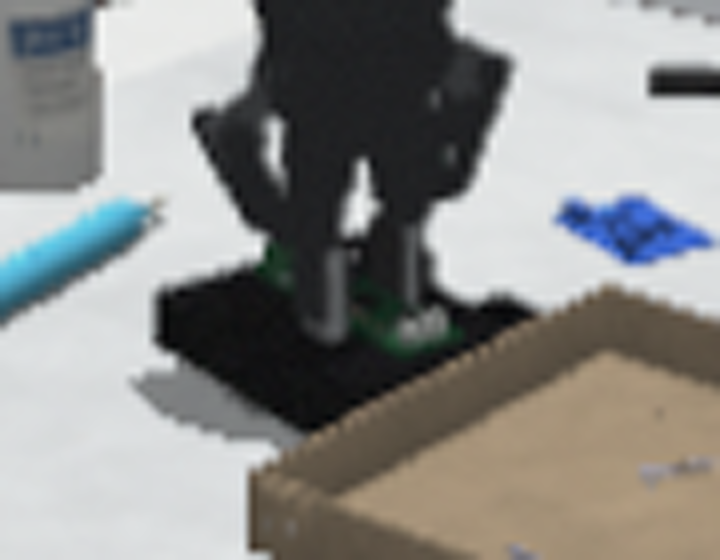

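send_rows --motion '[[[0, 0, -0.2, 0, 0, 0], [0, 0, 0, 0, 0, 0]]]'

```text
time: 11.63
tool_pos: [0.6915, 0.0909, -0.0152]
tool_rot: [0.072, -0.703, 0.072, 0.704]
contact_force: [-5.0, -0.1, 9.6]
gripper_width: 0.294
```

send_rows --motion '[[[0, 0, -0.2, 0, 0, 0], [0, 0, 0, 0, 0, 0]]]'

```text
time: 11.8
tool_pos: [0.6915, 0.0909, -0.0153]
tool_rot: [0.071, -0.703, 0.072, 0.704]
contact_force: [-9.4, -0.7, 17.5]
gripper_width: 0.293
```

send_rows --motion '[[[0, 0, 0.3, 0, 0, 0], [0, 0, 0, 0, 0, 0]]]'

```text
time: 11.97
tool_pos: [0.6919, 0.091, -0.0152]
tool_rot: [-0.072, 0.704, -0.072, -0.703]
contact_force: [-2.1, 0.1, 6.0]
gripper_width: 0.294
```

send_rows --fingers 0.3 --motion '[[[0, 0, 0, 0, 0, 0], [0, 0, 0, 0, 0, 0], [0, 0, 0, 0, 0, 0], [0, 0, 0, 0, 0, 0], [0, 0, 0.5, 0, 0, 0], [0, 0, 2, 0, 0, 0], [0, 0, 4, 0, 0, 0], [0, 0, 4, 0, 0, 0], [0, 0, 4, 0, 0, 0], [0, 0, 2, 0, 0, 0], [0, 0, 0, 0, 0, 0], [0, 0, 0, 0, 0, 0]]]'

```text
time: 12.97
tool_pos: [0.6924, 0.091, 0.1514]
tool_rot: [-0.072, 0.705, -0.072, -0.702]
contact_force: [0.1, -0.3, -0.8]
gripper_width: 0.701
```

```bash
python3 - <<'E'
from h import *
s,im,K,T,r=wlook("w11",z=.026,qs=("board_long",),c=(.69,.09))
c=(.69,.09)
r=rz("w11","t",s["tool_pos"],s["tool_rot"],c,.09,.024,400)
o=overlay(r,c,.09,400,.692,.0898,78.3,[(-55,55,-60,60),(-55,55,-23,23)])
c2=(.5,-.087); r2=rz("w11","t",s["tool_pos"],s["tool_rot"],c2,.06,.052,400)
cv2.imwrite('pics/o11.png',np.hstack([o,overlay(r2,c2,.06,400,.497,-.087,-79,gb(50,70))]))
E
```

```text
tcp [0.6924 0.091  0.1514] yaw -101.64 F [ 0.1 -0.3 -0.8] w 0.701 t 12.97
lm board_long 0.67 [0.6961 0.0909 0.0224]
```

View pics/o11.png

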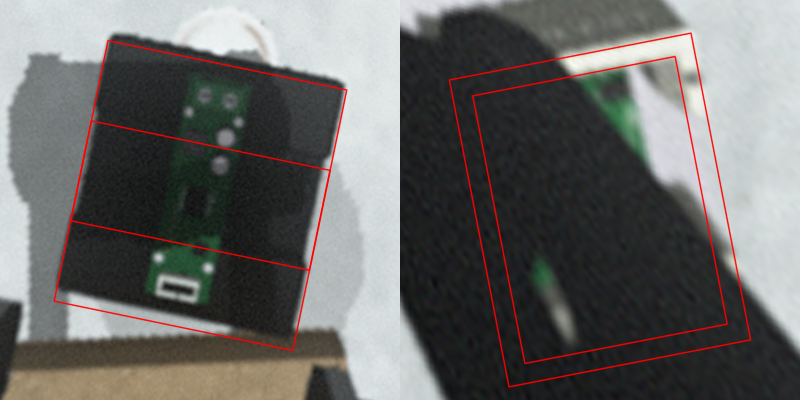

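send_rows --motion '[[[-2, -1.9, 0.4, 0, 0, 0.042], [-2, -1.9, 0.4, 0, 0, 0.042], [-2, -1.9, 0.4, 0, 0, 0.042], [-2, -1.9, 0.4, 0, 0, 0.042], [-2, -1.9, 0.4, 0, 0, 0.042], [-2, -1.9, 0, 0, 0, 0.042], [-2, -1.9, 0, 0, 0, 0.042], [-2, -1.9, 0, 0, 0, 0.042], [-2, -1.9, 0, 0, 0, 0.042], [-1.3, -1, 0, 0, 0, 0.042], [0, 0, 0, 0, 0, 0], [0, 0, 0, 0, 0, 0]]]'

```text
time: 14.12
tool_pos: [0.497, -0.0901, 0.1668]
tool_rot: [-0.075, -0.702, -0.076, 0.704]
contact_force: [-0.6, -0.0, -0.4]
gripper_width: 0.695
```

```bash
python3 - <<'E'
from h import *
s,im,K,T,r=wlook("w12",z=.042,qs=("board_b","bottle"),c=(.497,-.087))
c=(.5,-.087)
def one(z,*a): return overlay(rz("w12","t",s["tool_pos"],s["tool_rot"],c,.06,z,400),c,.06,400,*a)
cv2.imwrite('pics/o12.png',np.hstack([one(.052,.497,-.087,-79,gb(50,70)),one(.0416,.497,-.088,-77.5,[(-22.5,22.5,-30,30)])]))
E
```

```text
tcp [ 0.497  -0.0901  0.1668] yaw -77.71 F [-0.6 -0.  -0.4] w 0.695 t 14.12
lm board_b 0.96 [ 0.6932 -0.0773  0.0021]
lm board_b 0.93 [ 0.5457 -0.2929  0.0528]
lm board_b 0.6 [ 0.5006 -0.0857  0.0427]
tr board_b 0.69 [ 541.3 -301.7   56.6   75.1   85. ]
tr board_b 0.69 [498.1 -86.2  46.5  62.9 -77.1]
tr board_b 0.64 [670.7 -73.1  36.9  40.1 -12.2]
lm bottle 0.86 [ 6.913e-01 -1.831e-01 -4.000e-04]
tr bottle 0.96 [ 691.5 -187.8   38.1   69.4   53.3]
```

View pics/o12.png

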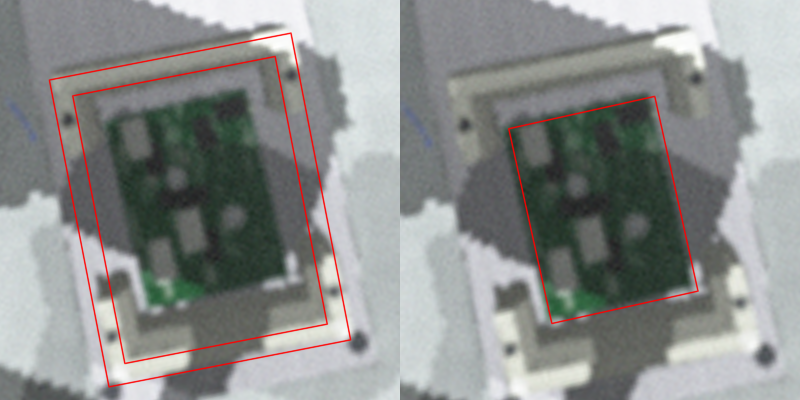

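send_rows --motion '[[[0.1, 0.25, -2.5, 0, 0, 0.007], [0, 0, -3.5, 0, 0, 0], [0, 0, -3.5, 0, 0, 0], [0, 0, -3, 0, 0, 0], [0, 0, -2, 0, 0, 0], [0, 0, -1, 0, 0, 0], [0, 0, -0.5, 0, 0, 0], [0, 0, 0, 0, 0, 0], [0, 0, 0, 0, 0, 0]]]'

```text
time: 15.12
tool_pos: [0.5004, -0.0878, 0.0099]
tool_rot: [0.079, 0.703, 0.079, -0.702]
contact_force: [0.1, 0.6, 0.2]
gripper_width: 0.7
```

```bash
python3 st.py; python3 - <<'E'
from h import *
sc=snap("scene","s13"); K,T=cal("scene")
q=(np.array([.5,-.09,.04])-T[:3,3])@T[:3,:3]; u=int(K[0,0]*q[0]/-q[2]+K[0,2]);v=int(-K[0,0]*q[1]/-q[2]+K[1,2])
cv2.imwrite('pics/s13c.png',cv2.resize(sc[v-35:v+35,u-45:u+45,::-1],None,fx=8,fy=8,interpolation=cv2.INTER_CUBIC))
E
```

```text
15.1167 [ 0.5004 -0.0878  0.0099] yaw -77.16 toolx [ 0.002 -0.001 -1.   ] F [0.1 0.6 0.2] w 0.7 q [-0.32  -0.028  2.031  0.     1.137  1.026] v [-0.003 -0.017 -0.011  0.001 -0.001 -0.002]
```

View pics/s13c.png

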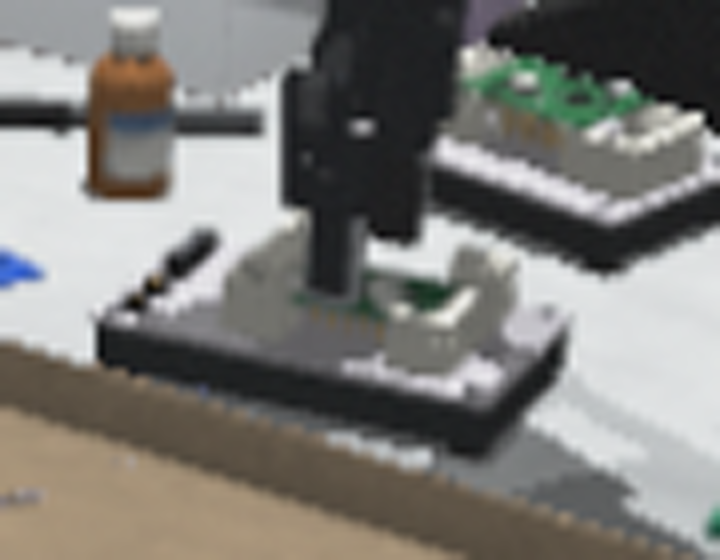

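send_rows --motion '[[[0, 0, -0.5, 0, 0, 0], [0, 0, -0.4, 0, 0, 0], [0, 0, -0.2, 0, 0, 0], [0, 0, 0, 0, 0, 0]]]'

```text
time: 15.5
tool_pos: [0.4987, -0.0875, -0.0028]
tool_rot: [-0.079, -0.702, -0.079, 0.703]
contact_force: [0.5, 0.5, 0.3]
gripper_width: 0.703
```

```bash
python3 st.py
```

```text
15.5 [ 0.4987 -0.0875 -0.0028] yaw -77.18 toolx [-0.001  0.    -1.   ] F [0.5 0.5 0.3] w 0.703 q [-0.321 -0.009  2.037  0.     1.115  1.026] v [-0.001 -0.002 -0.002 -0.001  0.004  0.002]
```

send_rows --fingers 1 --motion '[[[0, 0, 0, 0, 0, 0], [0, 0, 0, 0, 0, 0], [0, 0, 0, 0, 0, 0], [0, 0, 0, 0, 0, 0], [0, 0, 0, 0, 0, 0]]]'

```text
time: 15.92
tool_pos: [0.4995, -0.0878, -0.0019]
tool_rot: [0.079, 0.703, 0.079, -0.702]
contact_force: [0.1, 0.1, 4.3]
gripper_width: 0.491
```

```bash
python3 st.py
```

```text
15.9167 [ 0.4995 -0.0878 -0.0019] yaw -77.18 toolx [ 0.001 -0.    -1.   ] F [0.1 0.1 4.3] w 0.491 q [-0.321 -0.01   2.036 -0.     1.115  1.026] v [ 0.    -0.001 -0.001 -0.002  0.001 -0.001]
```

send_rows --motion '[[[0, 0, 0.5, 0, 0, 0], [0, 0, 1.5, 0, 0, 0], [0, 0, 3, 0, 0, 0], [0, 0, 4, 0, 0, 0], [0, 0, 3, 0, 0, 0], [0, 0, 1, 0, 0, 0], [0, 0, 0, 0, 0, 0], [0, 0, 0, 0, 0, 0]]]'

```text
time: 16.58
tool_pos: [0.4988, -0.0875, 0.1271]
tool_rot: [-0.079, -0.703, -0.079, 0.703]
contact_force: [-0.9, -0.5, -0.9]
gripper_width: 0.492
```

```bash
python3 - <<'E'
from h import *
s,im,K,T,r=wlook("w14",z=.052,c=(.497,-.087))
H=manip.calibration("wrist")["hand_eye"]
for d in manip.landmark_of("board_b","wrist"): print(d["confidence"],(H@np.r_[d["centre"],1])[:3].round(4))
E
```

```text
tcp [ 0.4988 -0.0875  0.1271] yaw -77.18 F [-0.9 -0.5 -0.9] w 0.492 t 16.58
0.71 [-0.042  -0.0002  0.0011]
0.69 [0.0736 0.2136 0.0005]
```

View pics/w14.png

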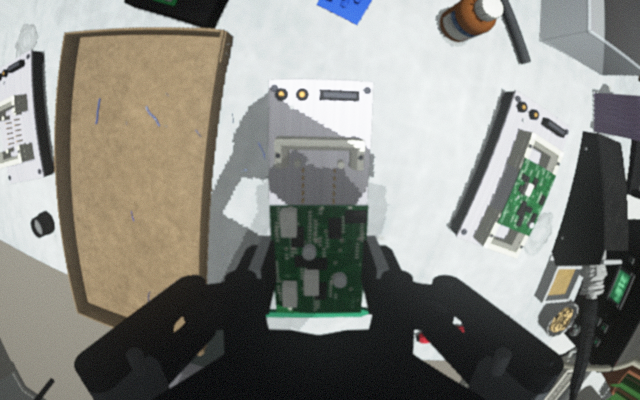

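send_rows --motion '[[[0, 2.5, 0, 0, 0, 0], [-0.1, 4, 0, 0, 0, 0.008], [-0.1, 4, 0, 0, 0, 0.008], [-0.1, 4, 0, 0, 0, 0.008], [-0.1, 4, 0, 0, 0, 0.008], [-0.1, 4, 0, 0, 0, 0.008], [-0.1, 4, 0, 0, 0, 0.008], [-0.1, 4, 0, 0, 0, 0.008], [-0.1, 4, 0, 0, 0, 0.008], [-0.1, 4, 0, 0, 0, 0.008], [-0.1, 1.8, 0, 0, 0, 0.008], [0, 0, 0, 0, 0, 0]]]'

```text
time: 17.68
tool_pos: [0.4868, 0.3182, 0.1245]
tool_rot: [-0.109, -0.697, -0.109, 0.7]
contact_force: [-0.2, -0.6, -0.4]
gripper_width: 0.493
```

send_rows --motion '[[[0, 0, 0, 0, 0, 0], [0, 0, 0, 0, 0, 0]]]'

```text
time: 17.85
tool_pos: [0.4881, 0.3142, 0.1255]
tool_rot: [-0.107, -0.698, -0.106, 0.7]
contact_force: [0.9, -0.6, -0.2]
gripper_width: 0.491
```

```bash
python3 - <<'E'
from h import *
s,im,K,T,r=wlook("w15",z=.052,c=(.49,.316))
c=(.50,.3155)
def one(z,*a): return overlay(rz("w15","t",s["tool_pos"],s["tool_rot"],c,.08,z,400),c,.08,400,*a)
cv2.imwrite('pics/o15.png',np.hstack([one(.052,.489,.3155,-72.9,gb(45,60)),one(.028,.489,.3155,-72.9,[(-46,46,-83-13,83-13)])]))
E
```

```text
tcp [0.4881 0.3142 0.1255] yaw -72.62 F [ 0.9 -0.6 -0.2] w 0.491 t 17.85
```

View pics/o15.png

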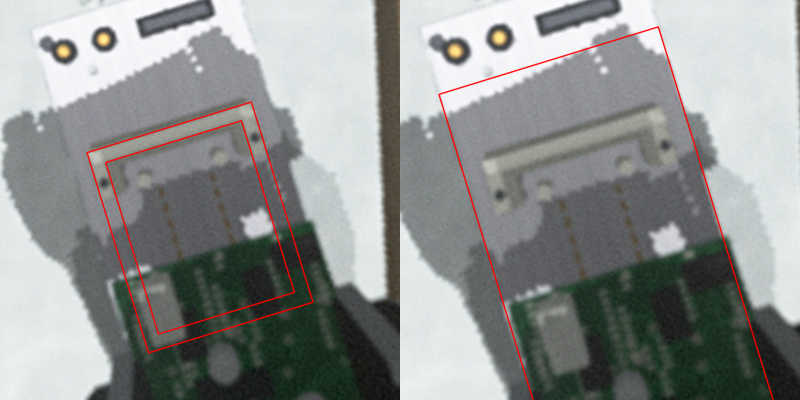

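send_rows --motion '[[[0.2, 0.2, -2, 0, 0, 0], [0, 0, -3, 0, 0, 0], [0, 0, -2.5, 0, 0, 0], [0, 0, -1.5, 0, 0, 0], [0, 0, -0.5, 0, 0, 0], [0, 0, 0, 0, 0, 0], [0, 0, 0, 0, 0, 0], [0, 0, 0, 0, 0, 0]]]'

```text
time: 18.57
tool_pos: [0.4925, 0.3175, 0.0345]
tool_rot: [0.106, 0.7, 0.107, -0.698]
contact_force: [0.9, -1.0, -0.3]
gripper_width: 0.494
```

```bash
python3 st.py; python3 - <<'E'
from h import *
s,im,K,T,r=wlook("w16",z=.052,c=(.49,.316))
c=(.50,.3155)
def one(z,*a): return overlay(rz("w16","t",s["tool_pos"],s["tool_rot"],c,.06,z,400),c,.06,400,*a)
b=s["tool_pos"]; y=-72.9
cv2.imwrite('pics/o16.png',np.hstack([one(.052,.489,.3155,-72.9,gb(45,60)),one(b[2]+.0436,b[0]-.0012,b[1]-.0004,y,[(-22.5,22.5,-30,30)])]))
E
```

```text
18.5667 [0.4925 0.3175 0.0345] yaw -72.64 toolx [ 0.003  0.001 -1.   ] F [ 0.9 -1.  -0.3] w 0.494 q [ 0.446  0.116  1.835 -0.     1.188  1.714] v [ 0.005 -0.006 -0.007  0.    -0.001  0.002]
tcp [0.4925 0.3175 0.0345] yaw -72.64 F [ 0.9 -1.  -0.3] w 0.494 t 18.57
```

View pics/o16.png

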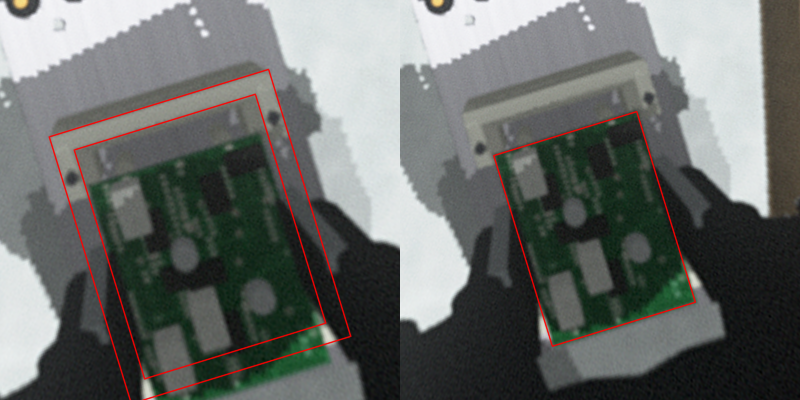

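```bash
python3 st.py
```

```text
18.6167 [0.4925 0.3177 0.0346] yaw -72.62 toolx [ 0.003  0.001 -1.   ] F [-0.4 -0.7 -0.8] w 0.491 q [ 0.446  0.116  1.834 -0.     1.188  1.714] v [ 0.004  0.001 -0.     0.001  0.    -0.001]
```

send_rows --motion '[[[-0.2, -0.15, -0.8, 0, 0, 0], [0, 0, -0.8, 0, 0, 0], [0, 0, -0.5, 0, 0, 0], [0, 0, -0.5, 0, 0, 0], [0, 0, 0, 0, 0, 0], [0, 0, 0, 0, 0, 0]]]'

```text
time: 19.12
tool_pos: [0.4886, 0.3157, 0.0058]
tool_rot: [-0.107, -0.698, -0.107, 0.699]
contact_force: [-0.3, -0.8, -1.2]
gripper_width: 0.488
```

```bash
python3 st.py
```

```text
19.1167 [0.4886 0.3157 0.0058] yaw -72.59 toolx [-0.001 -0.001 -1.   ] F [-0.3 -0.8 -1.2] w 0.488 q [0.446 0.149 1.853 0.    1.141 1.713] v [-0.001 -0.01  -0.012 -0.001  0.    -0.   ]
```

send_rows --motion '[[[0.1, 0, -0.4, 0, 0, 0], [0, 0, -0.3, 0, 0, 0], [0, 0, 0, 0, 0, 0], [0, 0, 0, 0, 0, 0]]]'

```text
time: 19.45
tool_pos: [0.4899, 0.3158, -0.0006]
tool_rot: [-0.107, -0.699, -0.107, 0.699]
contact_force: [0.2, -0.2, -1.1]
gripper_width: 0.491
```

```bash
python3 st.py
```

```text
19.45 [ 0.4899  0.3158 -0.0006] yaw -72.59 toolx [-0. -0. -1.] F [ 0.2 -0.2 -1.1] w 0.491 q [ 0.445  0.16   1.853 -0.     1.129  1.712] v [ 0.001 -0.004 -0.006 -0.003 -0.    -0.001]
```

send_rows --motion '[[[0, 0, -0.1, 0, 0, 0], [0, 0, 0, 0, 0, 0]]]'

```text
time: 19.62
tool_pos: [0.4901, 0.3159, -0.0014]
tool_rot: [0.107, 0.699, 0.107, -0.699]
contact_force: [0.4, 0.8, -0.9]
gripper_width: 0.488
```

send_rows --fingers 0.3 --motion '[[[0, 0, 0, 0, 0, 0], [0, 0, 0, 0, 0, 0], [0, 0, 0, 0, 0, 0], [0, 0, 0, 0, 0, 0], [0, 0, 0.5, 0, 0, 0], [0, 0, 2, 0, 0, 0], [0, 0, 4, 0, 0, 0], [0, 0, 4, 0, 0, 0], [0, 0, 4, 0, 0, 0], [0, 0, 2, 0, 0, 0], [0, 0, 0, 0, 0, 0], [0, 0, 0, 0, 0, 0]]]'

```text
time: 20.62
tool_pos: [0.4912, 0.3165, 0.1662]
tool_rot: [0.107, 0.7, 0.107, -0.697]
contact_force: [-0.6, -0.1, -0.2]
gripper_width: 0.698
```

```bash
python3 - <<'E'
from h import *
s,im,K,T,r=wlook("w17",z=.042,qs=("board_b",),c=(.49,.316))
c=(.49,.3155)
def one(z,*a): return overlay(rz("w17","t",s["tool_pos"],s["tool_rot"],c,.06,z,400),c,.06,400,*a)
cv2.imwrite('pics/o17.png',np.hstack([one(.052,.489,.3155,-72.9,gb(45,60)),one(.0416,.489,.3155,-72.9,[(-22.5,22.5,-30,30)])]))
E
```

```text
tcp [0.4912 0.3165 0.1662] yaw -72.59 F [-0.6 -0.1 -0.2] w 0.698 t 20.62
lm board_b 0.93 [0.4881 0.315  0.0431]
lm board_b 0.89 [ 6.914e-01 -7.350e-02  4.000e-04]
tr board_b 0.9 [679.6 -28.5  39.7  56.6  74.6]
tr board_b 0.85 [490.3 315.4  46.8  58.8 -72.6]
tr board_b 0.53 [ 510.7 -313.7   28.1   61.   -36.2]
```

View pics/o17.png

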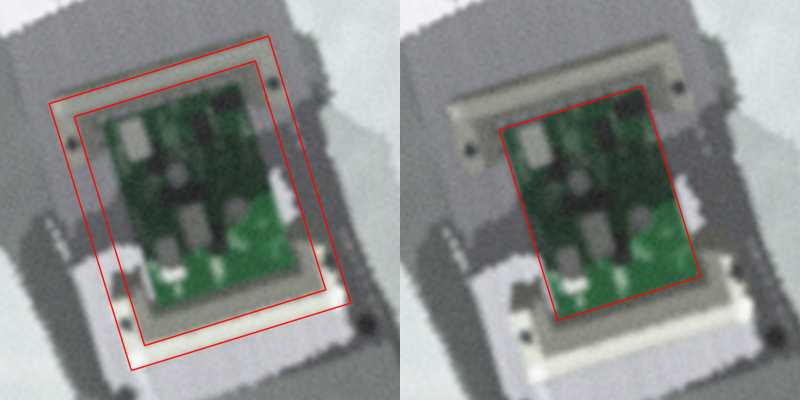

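send_rows --motion '[[[0.3, -2.5, 0, 0, 0, -0.03], [0.3, -4, 0, 0, 0, -0.03], [0.3, -4, 0, 0, 0, -0.03], [0.3, -4, 0, 0, 0, -0.03], [0.3, -4, 0, 0, 0, -0.03], [0.3, -4, 0, 0, 0, -0.03], [0.3, -4, 0, 0, 0, -0.03], [0.3, -4, 0, 0, 0, -0.03], [0.3, -4, 0, 0, 0, -0.03], [0.3, -4, 0, 0, 0, -0.03], [0.3, -4, 0, 0, 0, -0.03], [0.3, -4, 0, 0, 0, -0.03]]]'

```text
time: 21.77
tool_pos: [0.5246, -0.1506, 0.1612]
tool_rot: [0.021, -0.706, 0.02, 0.708]
contact_force: [2.1, 0.1, 0.5]
gripper_width: 0.702
```

send_rows --motion '[[[0.3, -4, 0, 0, 0, -0.03], [0.3, -4, 0, 0, 0, -0.025], [0.3, -4, 0, 0, 0, 0], [0.3, -2, 0, 0, 0, 0], [0.3, 0, 0, 0, 0, 0], [0, 0, 0, 0, 0, 0], [0, 0, 0, 0, 0, 0], [0, 0, 0, 0, 0, 0]]]'

```text
time: 22.43
tool_pos: [0.5407, -0.2875, 0.1625]
tool_rot: [0.039, -0.705, 0.038, 0.707]
contact_force: [-0.4, 0.1, -0.1]
gripper_width: 0.699
```

```bash
python3 - <<'E'
from h import *
s,im,K,T,r=wlook("w18",z=.054,qs=("board_a",),c=(.54,-.29))
c=(.54,-.29)
def one(z,*a): return overlay(rz("w18","t",s["tool_pos"],s["tool_rot"],c,.075,z,400),c,.075,400,*a)
cv2.imwrite('pics/o18.png',np.hstack([one(.052,.541,-.292,83.4,gb(28,100)),one(.0536,.542,-.2925,83.6,[(-25,25,-35,35)])]))
E
```

```text
tcp [ 0.5407 -0.2875  0.1625] yaw -96.29 F [-0.4  0.1 -0.1] w 0.699 t 22.43
lm board_a 0.74 [ 0.5466 -0.2932  0.0521]
lm board_a 0.63 [ 0.6933 -0.0753  0.0018]
tr board_a 0.61 [ 681.3 -109.7   40.    51.8   75.6]
tr board_a 0.59 [ 541.7 -292.7   52.4   71.6   83.6]
tr board_a 0.54 [475.4 278.9   9.9  42.3  48.8]
```

View pics/o18.png

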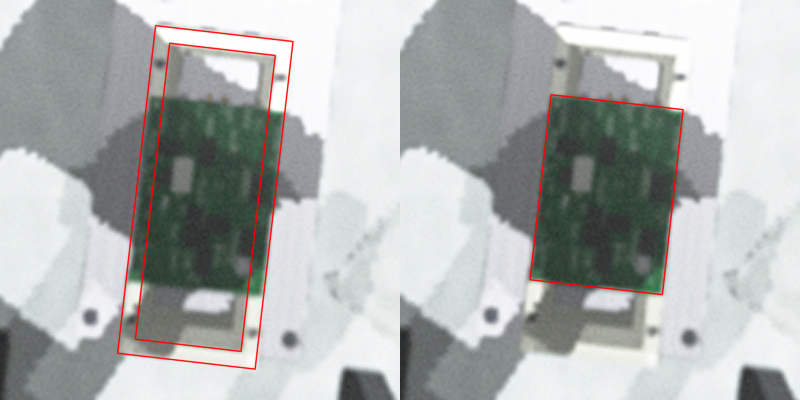

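View pics/w18.png

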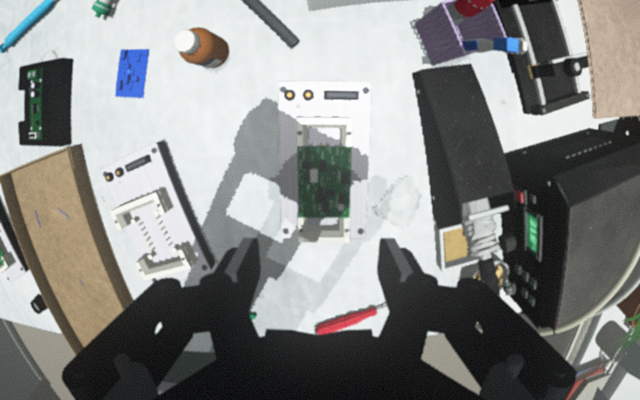

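send_rows --motion '[[[0.1, -0.5, -2.5, 0, 0, 0], [0, 0, -3.5, 0, 0, 0], [0, 0, -3.5, 0, 0, 0], [0, 0, -2.5, 0, 0, 0], [0, 0, -1.5, 0, 0, 0], [0, 0, -0.8, 0, 0, 0], [0, 0, -0.5, 0, 0, 0], [0, 0, 0, 0, 0, 0], [0, 0, 0, 0, 0, 0]]]'

```text
time: 23.33
tool_pos: [0.543, -0.2945, 0.017]
tool_rot: [-0.039, 0.707, -0.04, -0.705]
contact_force: [0.6, -0.9, 0.5]
gripper_width: 0.698
```

```bash
python3 st.py
```

```text
23.3333 [ 0.543  -0.2945  0.017 ] yaw -96.35 toolx [ 0.002 -0.001 -1.   ] F [ 0.6 -0.9  0.5] w 0.698 q [-0.617  0.208  1.763  0.     1.168  1.064] v [-0.002 -0.01  -0.011  0.    -0.001  0.   ]
```

send_rows --motion '[[[0, 0.1, -0.5, 0, 0, 0], [0, 0, -0.2, 0, 0, 0], [0, 0, 0, 0, 0, 0]]]'

```text
time: 23.58
tool_pos: [0.5422, -0.2931, 0.0088]
tool_rot: [-0.039, 0.706, -0.039, -0.706]
contact_force: [0.3, -0.5, -0.6]
gripper_width: 0.702
```

send_rows --fingers 1 --motion '[[[0, 0, 0, 0, 0, 0], [0, 0, 0, 0, 0, 0], [0, 0, 0, 0, 0, 0], [0, 0, 0, 0, 0, 0], [0, 0, 0, 0, 0, 0]]]'

```text
time: 24.0
tool_pos: [0.5426, -0.2935, 0.0095]
tool_rot: [-0.039, 0.706, -0.04, -0.706]
contact_force: [-1.3, 0.6, 5.0]
gripper_width: 0.551
```

```bash
python3 st.py
```

```text
24.0 [ 0.5426 -0.2935  0.0095] yaw -96.37 toolx [ 0.001 -0.001 -1.   ] F [-1.3  0.6  5. ] w 0.551 q [-0.616  0.217  1.767  0.     1.156  1.066] v [-0.001  0.002  0.    -0.    -0.001 -0.001]
```

send_rows --motion '[[[0, 0, 0.5, 0, 0, 0], [0, 0, 1.5, 0, 0, 0], [0, 0, 3, 0, 0, 0], [0, 0, 4, 0, 0, 0], [0, 0, 2, 0, 0, 0], [0, 0, 1, 0, 0, 0], [0, 0, 0, 0, 0, 0]]]'

```text
time: 24.58
tool_pos: [0.5434, -0.2941, 0.1315]
tool_rot: [-0.038, 0.707, -0.04, -0.705]
contact_force: [-0.9, -0.7, -0.6]
gripper_width: 0.551
```

send_rows --motion '[[[-0.6, 2.2, 0, 0, 0, 0.03], [-0.6, 3, 0, 0, 0, 0.04], [-0.6, 3, 0, 0, 0, 0.04], [-0.6, 3, 0, 0, 0, 0.04], [-0.6, 3, 0, 0, 0, 0.04], [-0.6, 3, 0, 0, 0, 0.04], [-0.6, 2, 0, 0, 0, 0.04], [-0.3, 1.4, 0, 0, 0, 0.03], [0, 0, 0, 0, 0, 0], [0, 0, 0, 0, 0, 0], [0, 0, 0, 0, 0, 0]]]'

```text
time: 25.5
tool_pos: [0.4969, -0.0877, 0.1277]
tool_rot: [-0.066, -0.704, -0.066, 0.704]
contact_force: [-0.0, -0.3, -0.7]
gripper_width: 0.55
```

```bash
python3 - <<'E'
from h import *
s,im,K,T,r=wlook("w19",z=.052,c=(.54,-.29))
H=manip.calibration("wrist")["hand_eye"]
for d in manip.landmark_of("board_a","wrist")[:3]: print(d["confidence"],(H@np.r_[d["centre"],1])[:3].round(4))
c=(.51,-.087); b=s["tool_pos"]
def one(z,*a): return overlay(rz("w19","t",s["tool_pos"],s["tool_rot"],c,.07,z,400),c,.07,400,*a)
cv2.imwrite('pics/o19.png',np.hstack([one(.052,.497,-.087,-79,gb(50,70)),one(b[2]+.0441,b[0],b[1],-79,[(-25,25,-35,35)])]))
E
```

```text
tcp [ 0.4969 -0.0877  0.1277] yaw -79.24 F [-0.  -0.3 -0.7] w 0.55 t 25.5
0.77 [-0.0429  0.0034 -0.0025]
0.59 [ 0.0865 -0.3976 -0.0669]
```

View pics/o19.png

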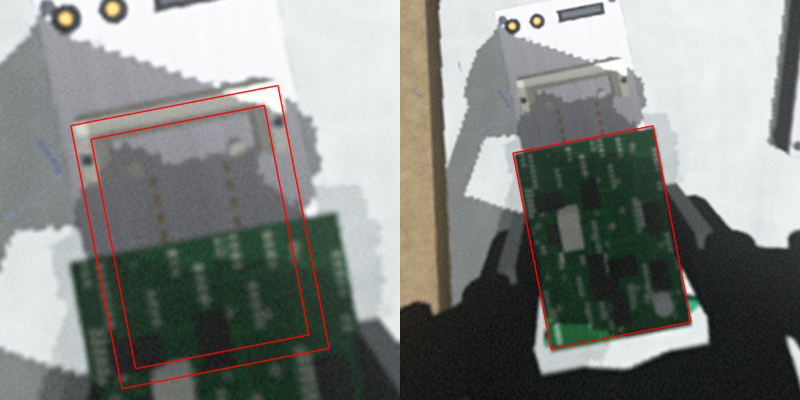

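send_rows --motion '[[[0, 0, -2, 0, 0, 0], [0, 0, -3, 0, 0, 0], [0, 0, -3, 0, 0, 0], [0, 0, -2, 0, 0, 0], [0, 0, -0.7, 0, 0, 0], [0, 0, 0, 0, 0, 0], [0, 0, 0, 0, 0, 0], [0, 0, 0, 0, 0, 0]]]'

```text
time: 26.27
tool_pos: [0.4987, -0.0879, 0.0236]
tool_rot: [0.067, 0.705, 0.066, -0.703]
contact_force: [0.1, 0.6, 0.1]
gripper_width: 0.548
```

```bash
python3 - <<'E'
from h import *
s,im,K,T,r=wlook("w20",z=.052,c=(.54,-.29))
c=(.51,-.087); b=s["tool_pos"]
def one(z,*a): return overlay(rz("w20","t",s["tool_pos"],s["tool_rot"],c,.06,z,400),c,.06,400,*a)
cv2.imwrite('pics/o20.png',np.hstack([one(.052,.497,-.087,-79,gb(50,70)),one(b[2]+.0441,b[0],b[1],-79.2,[(-25,25,-35,35)])]))
E
python3 st.py
```

```text
tcp [ 0.4987 -0.0879  0.0236] yaw -79.21 F [0.1 0.6 0.1] w 0.548 t 26.27
26.3167 [ 0.4988 -0.0879  0.0238] yaw -79.2 toolx [ 0.004 -0.001 -1.   ] F [ 0.3 -0.5 -0.6] w 0.55 q [-0.321 -0.055  2.03   0.     1.163  1.061] v [ 0.002 -0.005  0.004 -0.001 -0.001 -0.001]
```

View pics/o20.png

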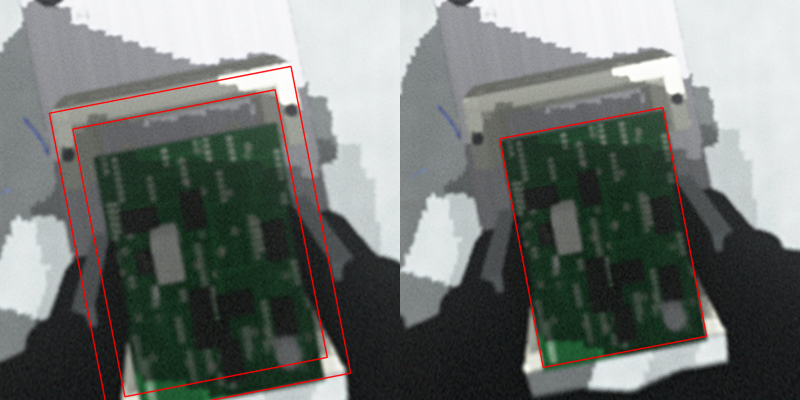

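send_rows --motion '[[[-0.1, 0.1, -0.8, 0, 0, 0], [0, 0, -0.6, 0, 0, 0], [0, 0, -0.3, 0, 0, 0], [0, 0, 0, 0, 0, 0], [0, 0, 0, 0, 0, 0]]]'

```text
time: 26.73
tool_pos: [0.4958, -0.086, 0.0042]
tool_rot: [-0.067, -0.704, -0.067, 0.704]
contact_force: [-0.1, 0.7, -0.4]
gripper_width: 0.547
```

```bash
python3 st.py
```

```text
26.7333 [ 0.4958 -0.086   0.0042] yaw -79.18 toolx [-0.001  0.    -1.   ] F [-0.1  0.7 -0.4] w 0.547 q [-0.32  -0.028  2.042  0.     1.129  1.062] v [ 0.001 -0.005 -0.006 -0.002  0.005 -0.001]
```

send_rows --motion '[[[0.1, -0.1, -0.3, 0, 0, 0], [0, 0, -0.3, 0, 0, 0], [0, 0, 0, 0, 0, 0], [0, 0, 0, 0, 0, 0]]]'

```text
time: 27.07
tool_pos: [0.497, -0.0871, -0.0016]
tool_rot: [-0.067, -0.704, -0.067, 0.704]
contact_force: [0.1, 1.0, -1.2]
gripper_width: 0.55
```

```bash
python3 st.py
```

```text
27.0667 [ 0.497  -0.0871 -0.0016] yaw -79.19 toolx [-0.  0. -1.] F [ 0.1  1.  -1.2] w 0.55 q [-0.321 -0.016  2.041  0.     1.117  1.061] v [-0.001 -0.004 -0.001 -0.001  0.006  0.   ]
```

send_rows --fingers 0.2 --motion '[[[0, 0, 0, 0, 0, 0], [0, 0, 0, 0, 0, 0], [0, 0, 0, 0, 0, 0], [0, 0, 0, 0, 0, 0], [0, 0, 0.5, 0, 0, 0], [0, 0, 2, 0, 0, 0], [0, 0, 4, 0, 0, 0], [0, 0, 4, 0, 0, 0], [0, 0, 4, 0, 0, 0], [0, 0, 2, 0, 0, 0], [0, 0, 0, 0, 0, 0], [0, 0, 0, 0, 0, 0]]]'

```text
time: 28.07
tool_pos: [0.4982, -0.0874, 0.1659]
tool_rot: [0.067, 0.705, 0.066, -0.703]
contact_force: [-0.7, 0.1, -1.7]
gripper_width: 0.797
```

```bash
python3 - <<'E'
from h import *
s,im,K,T,r=wlook("w21",z=.042,qs=("board_a",),c=(.49,.316))
c=(.497,-.087)
def one(z,*a): return overlay(rz("w21","t",s["tool_pos"],s["tool_rot"],c,.06,z,400),c,.06,400,*a)
cv2.imwrite('pics/o21.png',np.hstack([one(.052,.497,-.087,-79,gb(50,70)),one(.0416,.497,-.087,-79,[(-25,25,-35,35)])]))
E
```

```text
tcp [ 0.4982 -0.0874  0.1659] yaw -79.18 F [-0.7  0.1 -1.7] w 0.797 t 28.07
lm board_a 0.91 [ 0.4987 -0.0891  0.0431]
lm board_a 0.71 [ 0.6942 -0.0747  0.0016]
lm board_a 0.62 [0.4881 0.3181 0.0396]
tr board_a 0.89 [497.1 -87.   51.6  71.4 -77.8]
tr board_a 0.75 [671.5 -73.7  40.7  41.3 -13.2]
tr board_a 0.68 [489.3 316.4  49.   59.4 -72.8]
```

View pics/o21.png

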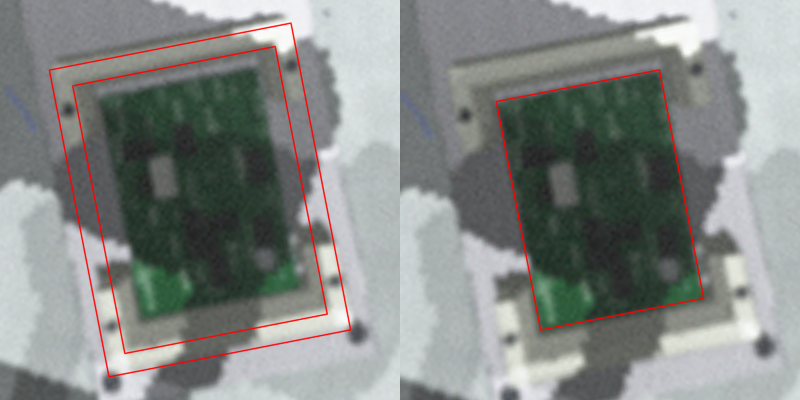

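send_rows --fingers 0.35 --motion '[[[2, 1.8, 0, 0, 0, -0.04], [2, 1.8, 0, 0, 0, -0.04], [2, 1.8, 0, 0, 0, -0.04], [2, 1.8, 0, 0, 0, -0.04], [2, 1.8, 0, 0, 0, -0.04], [2, 1.8, 0, 0, 0, -0.04], [2, 1.8, 0, 0, 0, -0.04], [2, 1.8, 0, 0, 0, -0.04], [2, 1.8, 0, 0, 0, -0.04], [1.4, 1.6, 0, 0, 0, -0.033], [0, 0, 0, 0, 0, 0], [0, 0, 0, 0, 0, 0]]]'

```text
time: 29.22
tool_pos: [0.6901, 0.0915, 0.1607]
tool_rot: [0.071, -0.702, 0.072, 0.705]
contact_force: [0.0, -0.5, -1.2]
gripper_width: 0.651
```

```bash
python3 - <<'E'
from h import *
s,im,K,T,r=wlook("w22",z=.026,qs=("board_long",),c=(.69,.09))
c=(.69,.09)
r=rz("w22","t",s["tool_pos"],s["tool_rot"],c,.075,.026,500)
cv2.imwrite('pics/o22.png',overlay(r,c,.075,500,.6945,.0905,-101.7,[(-14,14,-50,50)]))
E
```

```text
tcp [0.6901 0.0915 0.1607] yaw -101.6 F [ 0.  -0.5 -1.2] w 0.651 t 29.22
lm board_long 0.69 [0.6928 0.0906 0.0228]
lm board_long 0.68 [0.4892 0.3159 0.0418]
tr board_long 0.76 [694.9  91.3  28.9 100.8  78.1]
tr board_long 0.18 [ 550.6 -293.3  136.6  186.8   83.1]
```

View pics/o22.png

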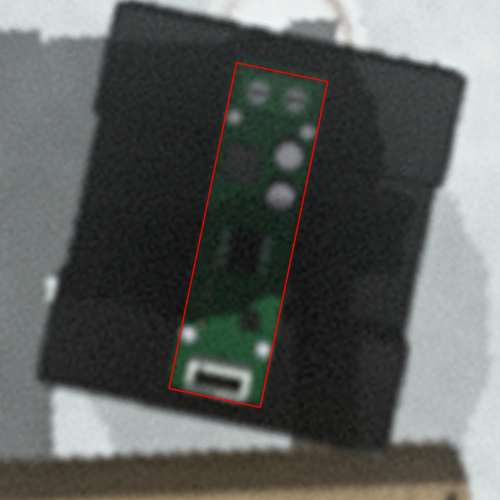

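send_rows --motion '[[[0.3, 0, -2.5, 0, 0, 0], [0, 0, -3.5, 0, 0, 0], [0, 0, -3.5, 0, 0, 0], [0, 0, -3, 0, 0, 0], [0, 0, -2, 0, 0, 0], [0, 0, -1, 0, 0, 0], [0, 0, 0, 0, 0, 0], [0, 0, 0, 0, 0, 0]]]'

```text
time: 30.03
tool_pos: [0.6941, 0.0904, 0.0092]
tool_rot: [-0.072, 0.704, -0.072, -0.703]
contact_force: [0.4, 0.4, 0.6]
gripper_width: 0.652
```

```bash
python3 st.py
```

```text
30.0333 [0.6941 0.0904 0.0092] yaw -101.73 toolx [ 0. -0. -1.] F [0.4 0.4 0.6] w 0.652 q [ 0.023  0.391  1.552 -0.     1.199  1.799] v [ 0.004 -0.026 -0.038 -0.001 -0.002  0.001]
```

send_rows --motion '[[[0, 0, -1, 0, 0, 0], [0, 0, -0.7, 0, 0, 0], [0, 0, -0.5, 0, 0, 0], [0, 0, 0, 0, 0, 0], [0, 0, 0, 0, 0, 0]]]'

```text
time: 30.45
tool_pos: [0.6938, 0.0909, -0.0137]
tool_rot: [0.072, -0.703, 0.072, 0.704]
contact_force: [-0.5, -0.2, 0.8]
gripper_width: 0.645
```

```bash
python3 st.py
```

```text
30.45 [ 0.6938  0.0909 -0.0137] yaw -101.69 toolx [-0.001 -0.    -1.   ] F [-0.5 -0.2  0.8] w 0.645 q [ 0.024  0.419  1.558 -0.     1.165  1.799] v [-0.002 -0.006 -0.01  -0.001  0.001 -0.002]
```

send_rows --motion '[[[0, 0, -0.3, 0, 0, 0], [0, 0, 0, 0, 0, 0]]]'

```text
time: 30.62
tool_pos: [0.6941, 0.0909, -0.0165]
tool_rot: [-0.072, 0.703, -0.072, -0.703]
contact_force: [-1.2, -0.2, -0.3]
gripper_width: 0.652
```

send_rows --fingers 1 --motion '[[[0, 0, 0, 0, 0, 0], [0, 0, 0, 0, 0, 0], [0, 0, 0, 0, 0, 0], [0, 0, 0, 0, 0, 0], [0, 0, 0, 0, 0, 0], [0, 0, 0, 0, 0, 0]]]'

```text
time: 31.12
tool_pos: [0.6945, 0.0909, -0.0158]
tool_rot: [-0.072, 0.704, -0.072, -0.703]
contact_force: [-0.3, -1.1, 2.2]
gripper_width: 0.293
```

```bash
python3 st.py
```

```text
31.1167 [ 0.6945  0.0909 -0.0158] yaw -101.7 toolx [ 0.001  0.    -1.   ] F [-0.3 -1.1  2.2] w 0.293 q [0.024 0.422 1.558 0.    1.16  1.799] v [-0.001 -0.     0.001  0.    -0.    -0.   ]
```

send_rows --motion '[[[0, 0, 0.5, 0, 0, 0], [0, 0, 1.5, 0, 0, 0], [0, 0, 3, 0, 0, 0], [0, 0, 4, 0, 0, 0], [0, 0, 3, 0, 0, 0], [0, 0, 2, 0, 0, 0], [0, 0, 0, 0, 0, 0]]]'

```text
time: 31.7
tool_pos: [0.6981, 0.0911, 0.1325]
tool_rot: [-0.073, 0.708, -0.071, -0.699]
contact_force: [0.6, -0.2, 0.1]
gripper_width: 0.295
```

send_rows --motion '[[[-1, -2, 0, 0, 0, 0.008], [-1.4, -3.5, 0, 0, 0, 0.008], [-1.4, -3.5, 0, 0, 0, 0.008], [-1.4, -3.5, 0, 0, 0, 0.008], [-1.4, -3.5, 0, 0, 0, 0.008], [-1.4, -3.5, 0, 0, 0, 0.008], [-1.4, -3.5, 0, 0, 0, 0.008], [-1.4, -3.5, 0, 0, 0, 0.008], [-1.4, -3.5, 0, 0, 0, 0.008], [-1.4, -3.5, 0, 0, 0, 0.008], [-1.4, -3.5, 0, 0, 0, 0.008], [-0.3, -1.3, 0, 0, 0, 0]]]'

```text
time: 32.7
tool_pos: [0.5384, -0.2958, 0.123]
tool_rot: [0.042, -0.705, 0.043, 0.706]
contact_force: [0.2, -0.2, -0.8]
gripper_width: 0.291
```

send_rows --motion '[[[0, 0, 0, 0, 0, 0], [0, 0, 0, 0, 0, 0], [0, 0, 0, 0, 0, 0]]]'

```text
time: 32.95
tool_pos: [0.5412, -0.2909, 0.1231]
tool_rot: [0.041, -0.706, 0.04, 0.706]
contact_force: [0.0, -0.2, -1.1]
gripper_width: 0.299
```

```bash
cat > chk.py <<'E'
import sys
from h import *
n=sys.argv[1]
s,im,K,T,r=wlook("w"+n,z=.052,c=(.54,-.29))
c=(.56,-.292); b=s["tool_pos"]; M=Rt(s["tool_rot"]); y=np.degrees(np.arctan2(M[1,1],M[0,1]))
def one(z,*a): return overlay(rz("w"+n,"t",s["tool_pos"],s["tool_rot"],c,.075,z,400),c,.075,400,*a)
cv2.imwrite(f'pics/o{n}.png',np.hstack([one(.052,.541,-.292,83.4,gb(28,100)),one(b[2]+.0422,b[0],b[1],y,[(-14,14,-50,50)])]))
H=manip.calibration("wrist")["hand_eye"]
for d in manip.landmark_of("board_long","wrist")[:2]: print(d["confidence"],(H@np.r_[d["centre"],1])[:3].round(4))
E
python3 chk.py 23; python3 st.py
```

```text
tcp [ 0.5412 -0.2909  0.1231] yaw -96.62 F [ 0.  -0.2 -1.1] w 0.299 t 32.95
0.87 [-0.0411  0.0005  0.0009]
33.05 [ 0.5415 -0.2905  0.1233] yaw -96.55 toolx [-0.     0.001 -1.   ] F [-0.3 -0.2 -1.1] w 0.294 q [-0.614  0.085  1.707  0.     1.35   1.071] v [ 0.003  0.002 -0.001 -0.003 -0.002 -0.002]
```

View pics/o23.png

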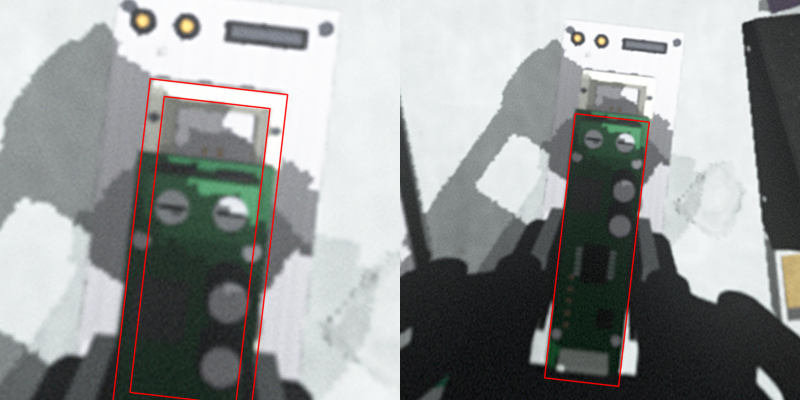

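send_rows --motion '[[[0, -0.1, -2, 0, 0, 0], [0, 0, -3, 0, 0, 0], [0, 0, -2.5, 0, 0, 0], [0, 0, -1.5, 0, 0, 0], [0, 0, -0.5, 0, 0, 0], [0, 0, 0, 0, 0, 0], [0, 0, 0, 0, 0, 0], [0, 0, 0, 0, 0, 0]]]'

```text
time: 33.72
tool_pos: [0.5425, -0.2935, 0.0306]
tool_rot: [-0.04, 0.707, -0.041, -0.705]
contact_force: [0.6, -0.2, -0.9]
gripper_width: 0.293
```

```bash
python3 chk.py 24; python3 st.py
```

```text
tcp [ 0.5425 -0.2935  0.0306] yaw -96.62 F [ 0.6 -0.2 -0.9] w 0.293 t 33.72
0.56 [-0.04    0.0004  0.0014]
33.8167 [ 0.5424 -0.2937  0.0306] yaw -96.64 toolx [ 0.003 -0.002 -1.   ] F [ 0.6 -0.4  0.6] w 0.296 q [-0.617  0.188  1.761  0.     1.19   1.07 ] v [-0.003  0.001  0.005  0.     0.    -0.001]
```

View pics/o24.png

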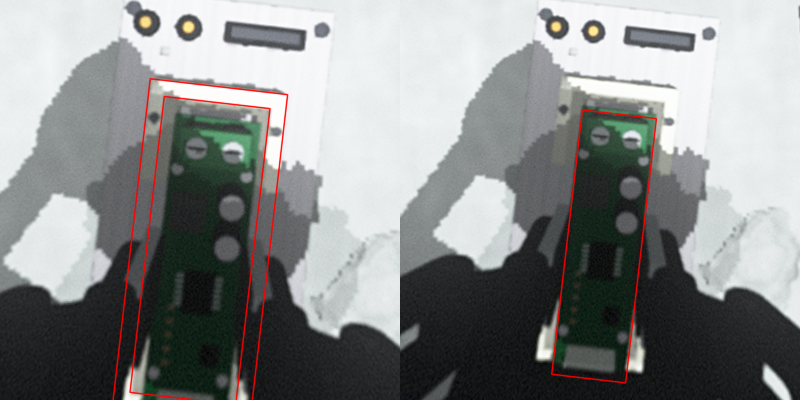

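send_rows --motion '[[[-0.2, 0.15, -0.8, 0, 0, 0], [0, 0, -0.6, 0, 0, 0], [0, 0, -0.5, 0, 0, 0], [0, 0, 0, 0, 0, 0], [0, 0, 0, 0, 0, 0]]]'

```text
time: 34.23
tool_pos: [0.5384, -0.2912, 0.0086]
tool_rot: [0.041, -0.705, 0.041, 0.706]
contact_force: [0.7, 1.2, 0.4]
gripper_width: 0.297
```

```bash
python3 st.py
```

```text
34.2333 [ 0.5384 -0.2912  0.0086] yaw -96.67 toolx [-0.001  0.001 -1.   ] F [0.7 1.2 0.4] w 0.297 q [-0.617  0.21   1.777  0.     1.156  1.07 ] v [ 0.001 -0.007 -0.013  0.     0.001 -0.002]
```

send_rows --motion '[[[0.1, 0, -0.3, 0, 0, 0], [0, 0, -0.3, 0, 0, 0], [0, 0, 0, 0, 0, 0], [0, 0, 0, 0, 0, 0]]]'

```text
time: 34.57
tool_pos: [0.54, -0.2915, 0.0033]
tool_rot: [0.041, -0.706, 0.041, 0.706]
contact_force: [0.2, -0.3, 0.0]
gripper_width: 0.297
```

```bash
python3 st.py
```

```text
34.5667 [ 0.54   -0.2915  0.0033] yaw -96.66 toolx [-0.  0. -1.] F [ 0.2 -0.3  0. ] w 0.297 q [-0.616  0.22   1.776  0.     1.146  1.071] v [-0.001 -0.004 -0.006  0.001 -0.    -0.002]
```

send_rows --motion '[[[0, 0, -0.2, 0, 0, 0], [0, 0, -0.1, 0, 0, 0], [0, 0, 0, 0, 0, 0]]]'

```text
time: 34.82
tool_pos: [0.5399, -0.2915, 0.0003]
tool_rot: [0.041, -0.706, 0.041, 0.706]
contact_force: [0.4, 0.2, -0.4]
gripper_width: 0.299
```

```bash
python3 st.py
```

```text
34.8167 [ 5.399e-01 -2.915e-01  3.000e-04] yaw -96.66 toolx [-0.  0. -1.] F [ 0.4  0.2 -0.4] w 0.299 q [-0.616  0.224  1.777 -0.     1.141  1.071] v [ 0.003 -0.002  0.001 -0.001  0.003  0.   ]
```

Nearly seated with no contact force; release and check.

send_rows --fingers 0.3 --motion '[[[0, 0, 0, 0, 0, 0], [0, 0, 0, 0, 0, 0], [0, 0, 0, 0, 0, 0], [0, 0, 0, 0, 0, 0], [0, 0, 0, 0, 0, 0], [0, 0, 0.5, 0, 0, 0], [0, 0, 2, 0, 0, 0], [0, 0, 4, 0, 0, 0], [0, 0, 4, 0, 0, 0], [0, 0, 4, 0, 0, 0], [0, 0, 2, 0, 0, 0], [0, 0, 0, 0, 0, 0]]]'

```text
time: 35.82
tool_pos: [0.5435, -0.294, 0.1743]
tool_rot: [-0.039, 0.71, -0.044, -0.702]
contact_force: [0.9, -0.5, 2.0]
gripper_width: 0.696
```

send_rows --motion '[[[0, 0, 0, 0, 0, 0], [0, 0, 0, 0, 0, 0], [0, 0, 0, 0, 0, 0]]]'

```text
time: 36.07
tool_pos: [0.5389, -0.2908, 0.1631]
tool_rot: [0.042, -0.705, 0.04, 0.707]
contact_force: [-0.2, -0.5, -0.2]
gripper_width: 0.701
```

```bash
python3 - <<'E'
from h import *
s,im,K,T,r=wlook("w25",z=.042,qs=("board_long",),c=(.54,-.29))
c=(.54,-.29)
def one(z,*a): return overlay(rz("w25","t",s["tool_pos"],s["tool_rot"],c,.075,z,400),c,.075,400,*a)
cv2.imwrite('pics/o25.png',np.hstack([one(.052,.541,-.292,83.4,gb(28,100)),one(.0424,.541,-.292,83.4,[(-14,14,-50,50)])]))
snap("top","top25"); sc=snap("scene","s25")
cv2.imwrite('pics/s25c.png',np.vstack([cv2.resize(sc[160:230,305:405,::-1],(700,350)[:2],interpolation=cv2.INTER_CUBIC)if 0 else cv2.resize(sc[155:225,300:410,::-1],(440,280),interpolation=cv2.INTER_CUBIC),cv2.resize(sc[220:290,205:315,::-1],(440,280),interpolation=cv2.INTER_CUBIC)]))
KT=manip.calibration("top")["cam_to_world"];KS=manip.calibration("scene")["cam_to_world"]
for q in("board_a","board_long","bottle","loupe"):
  for cam,M in(("top",KT),("scene",KS)):
    for d in manip.landmark_of(q,cam)[:4]: print(q,cam,round(d["confidence"],2),(M@np.r_[d["centre"],1])[:3].round(3))
E
```

```text
tcp [ 0.5389 -0.2908  0.1631] yaw -96.66 F [-0.2 -0.5 -0.2] w 0.701 t 36.07
lm board_long 0.87 [ 0.5399 -0.2908  0.0408]
tr board_long 0.63 [ 542.3 -291.4   29.6  101.1   82.5]
tr board_long 0.42 [496.9 -87.3  51.   70.3 -78.4]
board_a top 0.89 [ 0.696 -0.08   0.001]
board_a top 0.64 [ 0.493 -0.089  0.041]
board_a top 0.64 [0.49  0.313 0.036]
board_a top 0.23 [ 0.498 -0.092  0.001]
board_a scene 0.7 [0.491 0.319 0.042]
board_a scene 0.59 [ 0.497 -0.085  0.037]
board_a scene 0.55 [ 0.692 -0.076  0.   ]
board_long top 0.65 [ 0.54  -0.294  0.039]
board_long scene 0.48 [ 0.539 -0.293  0.041]
board_long scene 0.2 [ 0.539 -0.293  0.001]
bottle top 0.74 [ 0.687 -0.189  0.002]
bottle scene 0.61 [ 0.691 -0.188 -0.002]
loupe top 0.48 [0.353 0.276 0.003]
loupe scene 0.67 [ 0.357  0.279 -0.001]
```

View pics/o25.png

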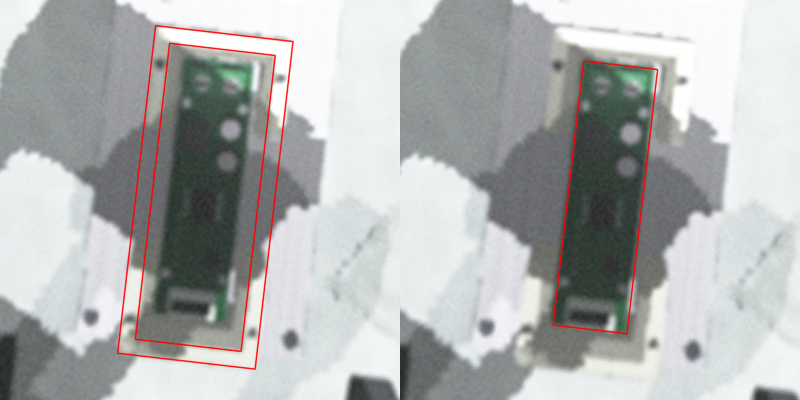

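View pics/s25c.png

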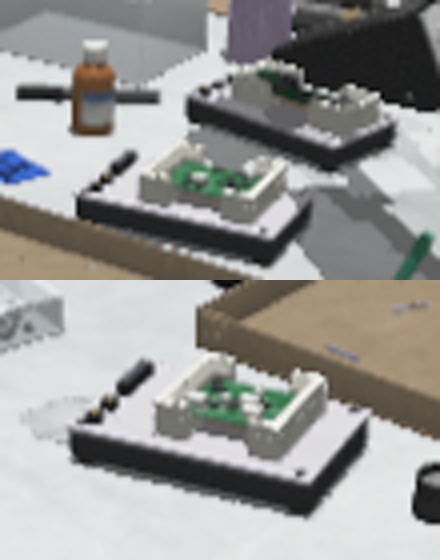

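```bash
python3 -c "
from plant import manip
print(manip.job_done(), manip.state()['time'])"
```

```text
the job is handed in; nothing more can be done
the job is handed in; nothing more can be done
```

All three boards are in their matching nests, and I handed the job in at about 36.5 s of the 96 s allowed. I set board_long aside on the foam pad, then moved board_b to nest_b, board_a to nest_a, and board_long to nest_long.

**Seating:** The last pictures show each board inside its guides. Wrist-camera outlines agree with the nest positions to about 1–2 mm. Measured underside heights were 36–43 mm against the 40 mm target, which is within the detector's error.

**Bystanders:** The bottle and loupe were found where they started, to within about 5 mm, which is the size of the detector's own error. The blue look-alike was left alone. The highest force I read was about 20 N, when setting board_long on the foam, and the gripper ended clear above the nests.

**What disagreed:**
- **First grasp missed:** The shut fingertips looked about 20–30 mm above the reported TCP, which doesn't match the description. My first grasp on board_long closed above it without touching it. I measured the offset and used it from then on.
- **Board_long slightly off in the grip:** Just before the last placing, the picture and the detector disagreed by 2–3 mm about where it sat in the grip. It still dropped home within the guides.

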